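# Clamp a socket saver in the screw press: contact plus a quarter turn

### The job

Stand the black socket saver in the square pocket of the screw press's tray, on its wide flange, and slide the tray fully home under the ram. Then wind the crank clockwise until the sprung foot just meets the top of the saver, give it one quarter turn more from there, and leave it clamped like that. Do not overtighten it, and leave the other things on the counter where they are.

Things in the scene. Friction and masses are not known exactly. Their poses are not given: they have to be found in the camera images.
- saver: Socket saver, loose, 60 g: black plastic, a round body 24 mm in diameter on a round flange 32 mm in diameter and 6 mm thick; 40 mm tall in all, a ring of small contact holes in its flat top. It starts upright on the counter, flange down. Origin: centre of the underside; z up.
- press: Screw press, fixed (place and yaw vary): steel bed 120 mm wide, y = -290 to +55 mm, 12 mm thick; two round posts 14 mm thick at x = -50 and +50 mm carry a grey bridge (125 x 42 mm, 138 to 164 mm above the counter) with the crank on top. Origin: on the counter (z = 0), below the vertical axis shared by ram, foot and crank. The tray slides in along +y of this frame.
- ram: Steel ram, 18 mm thick, driven straight down by the crank (32 mm per turn). Origin: its lower end. Below hang a brass stem and the sprung foot, a disc 22 mm wide. The stem's length varies and is not measured: the foot starts 8 to 26 mm above a saver in the pocket, so feel for contact. The foot pushes 22 N at contact, then 2.5 N more per mm of ram travel; a saver cracks above 53 N.
- tray (a joint): Tray position in m: 0 = pulled out (pocket 130 mm from the ram's axis, for loading), 0.13 = fully home against its stop (pocket centred below the foot). Moves with about 2 N of friction and stays where it is left.
- pocket (a point): Centre of the floor of the tray's square pocket, 22 mm above the counter. Pocket 36 x 36 mm inside, walls 4 mm thick and 6 mm high. Its x and y axes are those of the press.
- tray_post (a point): Point on the axis of the tray's upright round black post, 14 mm thick, 2 mm below its top; the post rises from the tray plate (22 mm above the counter) to 62 mm above the counter and stands 135 mm from the pocket's centre along -y of the press. Push or pinch it to move the tray.
- crank (a joint): Crank angle in rad, growing clockwise seen from above as the ram goes down; starts at 0 to 0.8, stops at 8.8. At 0 its arm points along +x of the press. Friction holds it where it is left. Free turning takes 0.3 N m (7 N at the knob); when the foot meets the saver this steps up by 0.11 N m (2.7 N at the knob), then grows by 0.065 N m per rad (1.5 N at the knob).
- crank_knob (a point): On the axis of the crank's upright black knob, 18 mm below its top: a freely spinning round sleeve 17 mm thick and 44 mm tall, from 193 to 237 mm above the counter, 42 mm from the crank's axis. This point is 219 mm above the counter.
- shield_can: Bystander: loose aluminium tube shield, a plain cylinder 23 mm in diameter and 50 mm tall, standing on the counter near the saver (which of the three stands where varies). Origin: centre of the underside.
- adapter: Bystander: loose black plug adapter, 38 mm in diameter with a 44 mm rim at the top, 26 mm tall, standing on the counter near the saver. Origin: centre of the underside.
- puller: Bystander: loose chrome tube puller, about 125 mm long and 22 mm thick, lying on the counter. Origin: middle of its underside.
- tube0: Bystander: glass miniature tube, 20 mm in diameter and 52 mm tall, first of four standing in the steel gate rail at the left of the press. Origin: centre of the underside.
- tube3: Bystander: the last of the four glass tubes in the rail. Origin: centre of the underside.
Things that resemble listed ones, but are neither listed nor needed, are in the scene too. What is shaped like the saver but green or turquoise is not meant.

How it is judged:
On the way, in this order (a step that is already met when the one before it is completed fails the run):
1. the saver stands upright in the tray's pocket (x of saver in the frame of pocket between -0.005 and 0.005 m and y of saver in the frame of pocket between -0.005 and 0.005 m and z of saver in the frame of pocket below 0.003 m and angle between saver's own z axis and vertical below 0.08 rad), for 0.2 s.
2. the tray is fully home with the saver upright in its pocket (all of step 1 and value of joint tray above 0.126 m), for 0.1 s.
3. the foot presses on the saver (contact force between ram and saver above 4 N), for 0.1 s.
At the end, for the whole second after the job is handed in: The saver stands upright (within 0.08 rad) on the pocket's floor, within 5 mm of its centre; the tray is within 4 mm of its stop; the crank is a quarter turn past contact, give or take about a third of that, so that the foot presses the saver with 35 to 49 N and stays so (all of step 2 and contact force between ram and saver between 35 and 49 N and angular speed of saver below 0.1 rad/s); the robot touches nothing.
It fails at once if the saver is overtightened (more than 54 N under the foot) (contact force between ram and saver above 54 N).
It fails at once if the shield can is shifted by more than 30 mm (distance of shield_can from where it was at the start of the episode above 0.03 m).
It fails at once if the plug adapter is shifted by more than 30 mm (distance of adapter from where it was at the start of the episode above 0.03 m).
It fails at once if the tube puller is shifted by more than 30 mm (distance of puller from where it was at the start of the episode above 0.03 m).
It fails at once if a glass tube is shifted by more than 30 mm (distance of any of tube0, tube3 from where it was at the start of the episode above 0.03 m).
It also fails if it takes over 69 s, if anything falls off the work surface, if the arm or the gripper's body presses on something with over 40 N, if the wrist force passes 120 N, or if a joint passes its speed limit or range.

### The arm

A 6-joint arm with a two-finger parallel gripper is mounted at the origin on the work surface. World frame = base frame: x ahead of the robot, y to its left, z up, the work surface at z = 0. Lengths are in m, angles in rad, forces in N, time in s.
With the tool pointing down it reaches from about 0.3 to 0.875 m from the base axis. Payload 4.2 kg.
Tool frame: the origin (TCP) lies between the finger pads; the fingertips stand 17 mm ahead of it and the grasp point (between the pads) lies 2 mm behind it; z points along the fingers, y is the direction in which the jaws open and shut (so a half turn about z gives the same grasp; the last joint's range is limited). The gripper opens to 85 mm and grips with 20 to 120 N. Pads are 22 mm wide; open, the fingers measure 114 mm over their backs; the gripper's body (76 mm by 85 mm) begins 54 mm behind the grasp point. The pads swing forward as they close: fully open they stand 13 mm farther back than shut.
Start: joints at [-1.175, 0.32, 1.565, -0, 1.257, -0.02], TCP at [0.232, -0.526, 0.248] pointing down, gripper open.
Joint ranges: [-3.11, 3.11], [-0.84, 2.01], [0.21, 2.61], [-1.34, 4.49], [0.05, 2.63], [-2.56, 2.56]. Speed limits (rad/s): [2.57, 2.57, 3.14, 3.14, 3.14, 3.14].

### API

Orientations are given as [roll, pitch, yaw] about the fixed x, y, z axes, in that order (R = Rz(yaw) Ry(pitch) Rx(roll)).
In Python, from workcell import robot gives the robot as it stands.
- The arm moves only by the shell command python3 -m inch 'ROWS' [FORCE]. ROWS is JSON, a list of rows, each an object of numbers: "hand": the finger opening in cm, from 0 to 8.54; "tx", "ty", "tz": the shift along the world's x, y, z in cm; "twist": the turn about the world's z in degrees. In form: [{"hand": .., "tx": .., "ty": .., "tz": .., "twist": ..}, ...]. A call has 1 to 12 rows; each row shifts and turns the commanded pose from where the row before left it; what a row does not reach is not made up. A row lasts 1/12 s, in which the tool goes at most 41.7 mm and 7.16 degrees, less where a joint would pass 70% of its speed; a pose out of reach is approached as far as the arm can. A call is refused whole if a number of a shift passes 4.17 or a number of a turn 7.16, either way. A call with a gripper value outside its range is refused whole. The fingers move at their own pace and stop on an object; FORCE is the grip in N (left out, the last holds). Time passes only in rows, so rows that do not move let the fingers close. It gives the time, the measured TCP pose, the force and the opening at its end, in the units of the state.
- robot.state(): the state, without advancing time (a new reading comes with each control period).
- robot.camera(name): name is "scene" or "top" or "wrist"; returns (picture, depth): 384x512x3 uint8, red, green, blue; 384x512 float32, m along the optical axis (not along the pixel's ray), 0 where there is no reading.
- robot.camera_params(name): a dict with "fx", "fy", "cx", "cy" (pixels), "view" (4x4, takes a point from world to camera coordinates). Camera axes: x right, y up, looking along -z (the intrinsics and any distortion apply to the point x, -y, -z); pixel columns grow to the right and rows downward; lengths in m; the calibration is good to about 2 mm. A picture is of the moment at which its call begins: read the wrist's pose just before it. camera_params takes no time and is no camera call; for the wrist camera it gives the pose at the moment of the call.
- robot.finish_job(): hands the job in, once; it reports no verdict.
The state is a dict: "time": time; "q": joint angles; "joint_vel": joint speeds; "joint_efforts": joint torques, N m; "position": TCP position; "ee_rot": TCP orientation; "ft_force": force on the tool from outside, world axes, zero at the start; "ft_torque": the same for the moment, N m; "gripper_width": finger opening in m.
Only numpy, scipy, OpenCV 4.12 (cv2) and the standard library are available. Lean on these libraries where they do the work, as an engineer would, in place of code of your own. Each camera call takes 0.05 s, during which the arm holds its last target.

## Working session

There is one attempt and no reset: what is moved stays moved. The work goes in short steps, Python scripts to look and compute and a shell command to move; the robot and the scene stay as the last step left them, time stands still between calls to the robot, and variables do not carry over. Pictures are saved under pics/ and viewed, and the job is handed in when it is done.

```bash
ls; mkdir -p pics; python3 - <<'E'
from workcell import robot
import cv2, numpy as np
print(robot.state())
for n in ("scene","top","wrist"):
    p,d=robot.camera(n); cp=robot.camera_params(n)
    print(n,{k:np.round(v,4).tolist() if not isinstance(v,(str,)) else v for k,v in cp.items()})
    cv2.imwrite(f"pics/{n}0.png",p[:,:,::-1]); np.save(f"pics/{n}0_d.npy",d)
E
```

```text
pics
{'time': 0.0, 'q': array([-1.17498724e+00,  3.20291143e-01,  1.56567642e+00, -2.07925928e-05,
        1.25742814e+00, -2.00142348e-02]), 'joint_vel': array([ 0.00114282,  0.00068947, -0.00130855,  0.00026443, -0.00023584,
        0.00026304]), 'joint_efforts': array([ 3.03500135e-03, -4.15519238e+01, -2.34160280e+01,  3.53535715e-04,
        8.15345702e-03,  2.95160888e-06]), 'position': array([ 0.23207936, -0.52558563,  0.2474837 ]), 'ee_rot': array([-3.13978957e+00, -1.63198443e-05,  4.15829734e-01]), 'ft_force': array([ 0.15941186, -0.43588512, -0.2846792 ]), 'ft_torque': array([ 0.00066935, -0.01969437,  0.02045634]), 'gripper_width': 0.08502889566350424}
scene {'fx': 370.8038, 'fy': 370.8038, 'cx': 261.0859, 'cy': 190.722, 'view': [[-0.4472, 0.8944, -0.008, 0.2316], [-0.5679, -0.277, 0.7751, 0.1663], [0.691, 0.3512, 0.6318, -1.5741], [0.0, 0.0, 0.0, 1.0]]}
top {'fx': 348.7107, 'fy': 348.7107, 'cx': 260.4425, 'cy': 192.2654, 'view': [[0.026, -0.9997, 0.0013, -0.0538], [0.9892, 0.0259, 0.1444, -0.5318], [-0.1444, -0.0024, 0.9895, -0.9528], [0.0, 0.0, 0.0, 1.0]]}
wrist {'fx': 329.994, 'fy': 329.994, 'cx': 255.376, 'cy': 191.2075, 'view': [[0.4033, -0.9151, -0.0019, -0.5749], [0.8707, 0.3843, -0.3069, 0.0392], [0.2816, 0.1221, 0.9517, -0.3809], [0.0, 0.0, 0.0, 1.0]]}
```

View pics/scene0.png

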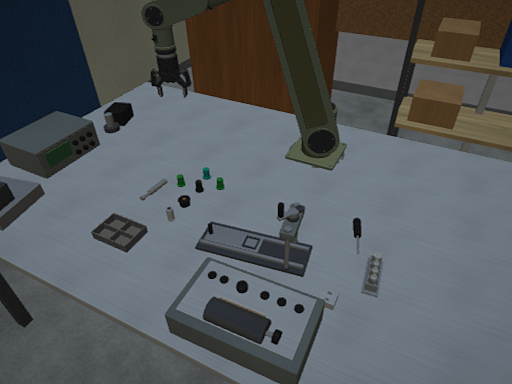

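View pics/top0.png

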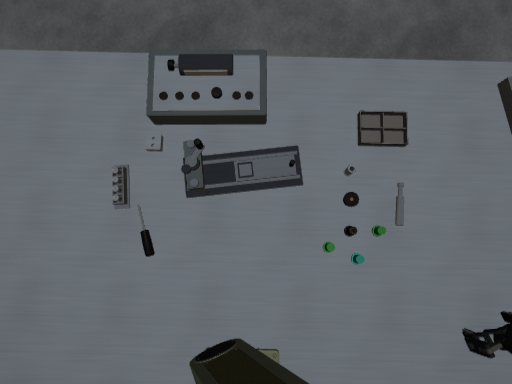

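View pics/wrist0.png

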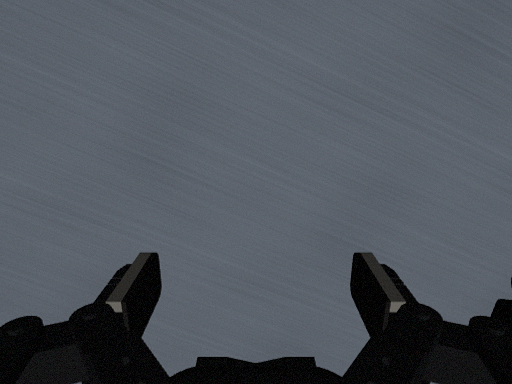

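```bash
cat > h.py <<'E'
import numpy as np, cv2
from workcell import robot
def ray(cp,u,v):
    V=np.array(cp["view"]); R=V[:3,:3]; c=-R.T@V[:3,3]
    d=np.array([(u-cp["cx"])/cp["fx"],-(v-cp["cy"])/cp["fy"],-1.]); return c,R.T@d
def onplane(cp,u,v,z):
    c,d=ray(cp,u,v); return c+d*(z-c[2])/d[2]
def proj(cp,p):
    V=np.array(cp["view"]); q=V[:3,:3]@np.array(p)+V[:3,3]
    return cp["cx"]+cp["fx"]*q[0]/-q[2], cp["cy"]-cp["fy"]*q[1]/-q[2]
def tri(rs):
    A=np.zeros((3,3));b=np.zeros(3)
    for c,d in rs:
        d=d/np.linalg.norm(d);P=np.eye(3)-np.outer(d,d);A+=P;b+=P@c
    return np.linalg.solve(A,b)
E
python3 - <<'E'
from h import *
t=cv2.imread("pics/top0.png"); s=cv2.imread("pics/scene0.png")
def crop(im,x0,x1,y0,y1,f,n):
    cv2.imwrite(n,cv2.resize(im[y0:y1,x0:x1],None,fx=f,fy=f,interpolation=cv2.INTER_CUBIC))
crop(t,310,420,155,275,5,"pics/c1.png")
crop(t,170,310,130,205,5.7,"pics/c2.png")
crop(s,135,325,160,275,4.2,"pics/c3.png")
cp=robot.camera_params("top")
for u,v,z in [(350,231,.04),(351,199,.026),(245,170,.028),(293,163,.062),(198,144,.237),(358,259,.04),(329,247,.04),(379,231,.04)]:
    print(u,v,onplane(cp,u,v,z).round(3))
E
```

```text
350 231 [ 0.43  -0.293  0.04 ]
351 199 [ 0.522 -0.3    0.026]
245 170 [0.599 0.007 0.028]
293 163 [ 0.615 -0.129  0.062]
198 144 [0.613 0.107 0.237]
358 259 [ 0.354 -0.314  0.04 ]
329 247 [ 0.384 -0.234  0.04 ]
379 231 [ 0.432 -0.374  0.04 ]
```

View pics/c1.png

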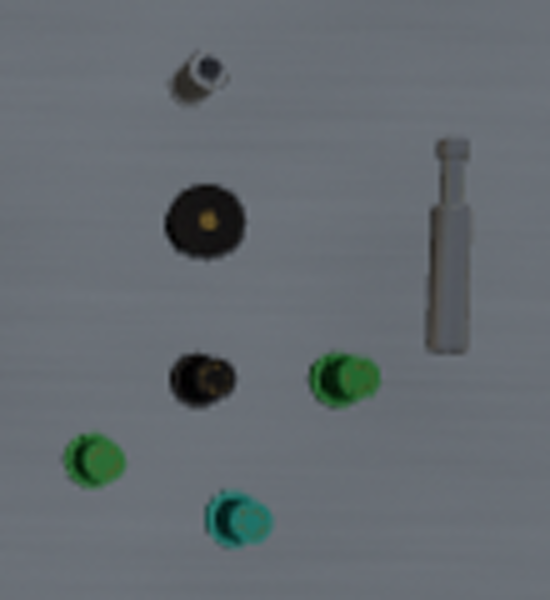

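View pics/c2.png

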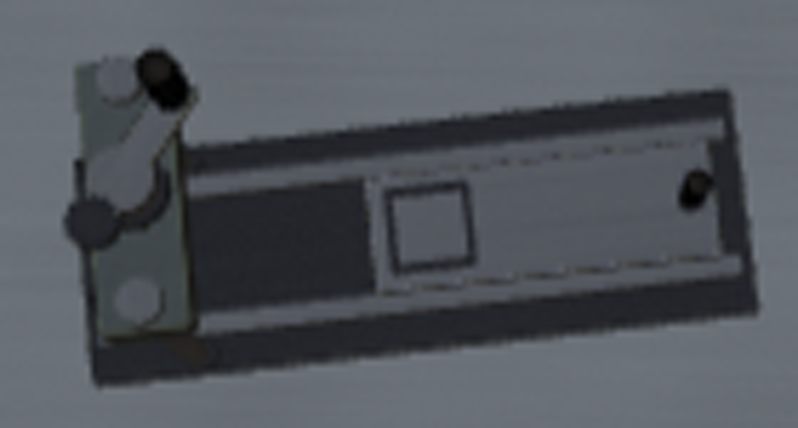

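View pics/c3.png

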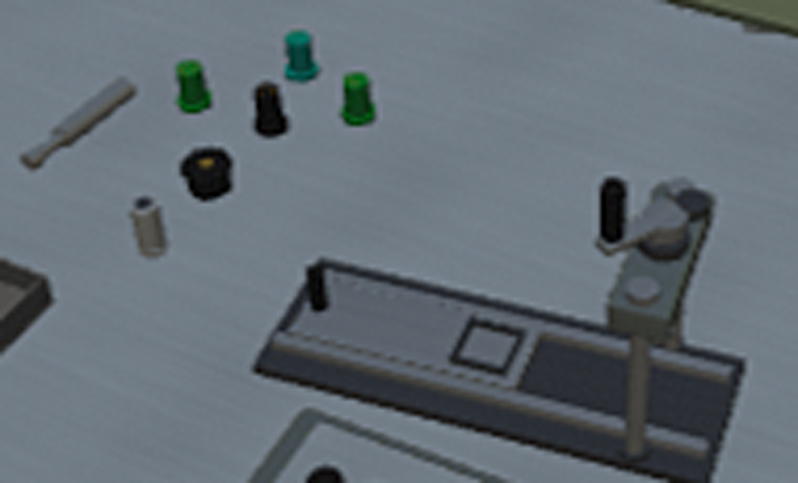

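```bash
python3 - <<'E'
from h import *
t=cv2.imread("pics/top0.png"); s=cv2.imread("pics/scene0.png")
d=np.load("pics/top0_d.npy")
ct=robot.camera_params("top"); cs=robot.camera_params("scene"); cw=robot.camera_params("wrist")
V=np.array(cw["view"]); print("wrist cam pos",-V[:3,:3].T@V[:3,3], "axis",-V[2,:3])
# depth to points: world height map
uu,vv=np.meshgrid(np.arange(512),np.arange(384))
V=np.array(ct["view"]);R=V[:3,:3];c=-R.T@V[:3,3]
P=np.stack([(uu-ct["cx"])/ct["fx"]*d,-(vv-ct["cy"])/ct["fy"]*d,-d],-1)@R+c
Z=P[...,2]; 
cv2.imwrite("pics/hm.png",cv2.resize(np.clip(Z[120:290,160:420]*1000,0,255).astype(np.uint8),None,fx=3,fy=3,interpolation=0))
print("bg z",np.median(Z[250:300,200:300]))
def blob(im,win,f):
    x0,x1,y0,y1=win; m=f(im[y0:y1,x0:x1].astype(int)).astype(np.uint8)
    n,l,st,ce=cv2.connectedComponentsWithStats(m)
    return [(st[i,4],(ce[i]+[x0,y0]).round(1),st[i,:4].tolist()) for i in range(1,n) if st[i,4]>5]
dark=lambda a:a.max(-1)<55
print("post top",blob(t,(283,303,153,175),dark))
print("saver",blob(t,(335,368,218,243),lambda a:a.max(-1)<60))
print("knob",blob(t,(188,208,134,154),dark))
print("scene post",blob(s,(203,218,218,238),dark)," knob",blob(s,(274,288,198,220),dark)," saver",blob(s,(190,208,176,196),lambda a:a.max(-1)<60))
# pts above heights
for lo,hi in ((.13,.18),(.18,.2),(.2,.26),(.05,.075)):
    m=(Z>lo)&(Z<hi)&(uu>170)&(uu<310)&(vv>130)&(vv<205)
    p=P[m]; print(lo,hi,len(p),p.mean(0).round(4) if len(p) else '',p.min(0).round(3) if len(p) else '',p.max(0).round(3) if len(p) else '')
# bed outline
m=((Z<.03)&(Z>.006)&(uu>170)&(uu<310)&(vv>130)&(vv<205)).astype(np.uint8)
E
```

```text
wrist cam pos [ 0.30497109 -0.49462186  0.37350123] axis [-0.28160383 -0.12212494 -0.95172726]
bg z 0.00013839462005982295
post top [(np.int32(126), array([295.9, 163.5]), [6, 0, 13, 22])]
saver [(np.int32(102), array([349.8, 230.5]), [9, 8, 13, 10])]
knob [(np.int32(75), array([197.8, 143.9]), [5, 5, 10, 11])]
scene post [(np.int32(66), array([209.2, 228.8]), [0, 4, 15, 16])]  knob [(np.int32(82), array([280.4, 209.7]), [4, 5, 6, 15])]  saver [(np.int32(75), array([198.7, 186.2]), [6, 4, 7, 13])]
0.13 0.18 593 [0.5714 0.1279 0.1649] [0.519 0.103 0.14 ] [0.645 0.16  0.179]
0.18 0.2 270 [0.5834 0.1295 0.1921] [0.553 0.101 0.181] [0.624 0.153 0.2  ]
0.2 0.26 69 [0.6168 0.1086 0.2286] [0.611 0.102 0.204] [0.626 0.117 0.239]
0.05 0.075 31 [ 0.5894 -0.047   0.0602] [ 0.527 -0.132  0.05 ] [0.623 0.126 0.074]
```

View pics/hm.png

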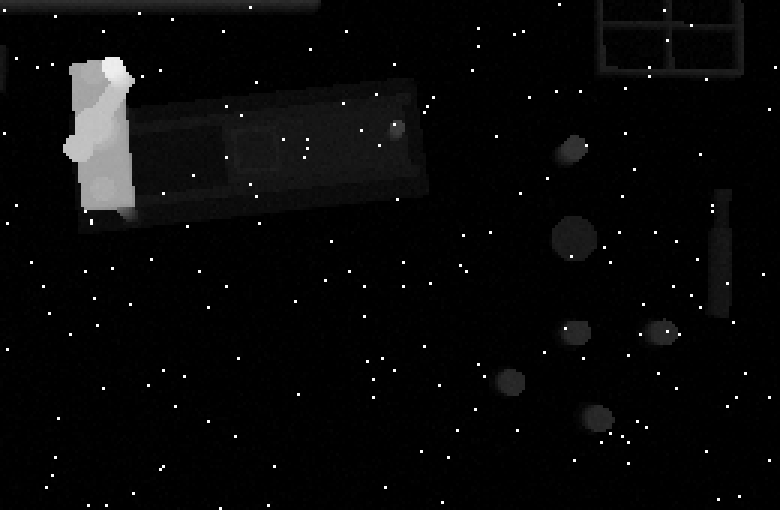

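Candidates in the top view: the black flanged body at (350,231), the black adapter at (351,199) with its brass centre, green look-alikes at (379,231) and (329,247), and a turquoise one at (358,259). I choose (350,231), because the crop shows it black with a narrow body on a wide flange. Next I move above it and look with the wrist camera.

```bash
python3 -m inch '[{"hand":5.5,"tx":2,"ty":2.3,"tz":-1,"twist":-5.7},{"hand":5.5,"tx":2,"ty":2.3,"tz":-1,"twist":-5.7},{"hand":5.5,"tx":2,"ty":2.3,"tz":-1,"twist":-5.7},{"hand":5.5,"tx":2,"ty":2.3,"tz":-1},{"hand":5.5,"tx":2,"ty":2.3,"tz":-1},{"hand":5.5,"tx":2,"ty":2.3,"tz":-1},{"hand":5.5,"tx":2,"ty":2.3,"tz":-1},{"hand":5.5,"tx":2,"ty":2.3,"tz":-1},{"hand":5.5,"tx":2,"ty":2.3,"tz":-1},{"hand":5.5,"tx":1.8,"ty":2.3,"tz":-1},{"hand":5.5},{"hand":5.5}]'
python3 - <<'E'
from h import *
st=robot.state(); print(st["time"],st["position"],st["ee_rot"],st["ft_force"])
cp=robot.camera_params("wrist"); p,d=robot.camera("wrist"); cv2.imwrite("pics/w1.png",p[:,:,::-1]); np.savez("pics/w1.npz",p=p,d=d,**cp)
st=robot.state(); print(st["position"])
print(proj(cp,(0.43,-.293,.04)))
E
```

```text
0.15 [ 0.23211929 -0.52572441  0.24770058] [-3.14031131e+00 -3.34953575e-05  4.15818319e-01] [ 0.18837131 -0.51359628  0.36816864]
[ 0.23215544 -0.52577811  0.24780353]
(np.float64(84.407619764212), np.float64(-178.68781827851936))schema error: expected keys hand, tx, ty, tz, twist
```

View pics/w1.png

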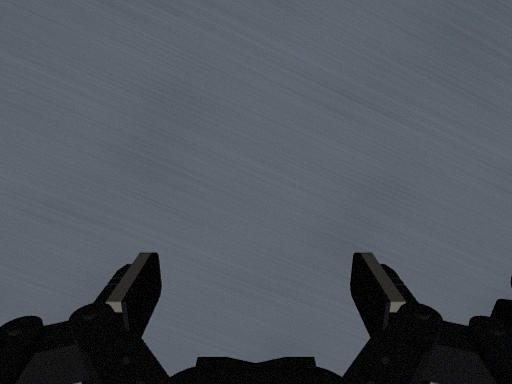

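The call was refused because every row needs all five keys, so the picture shows the start view. I resend with full rows.

```bash
python3 -m inch '[{"hand":5.5,"tx":2,"ty":2.3,"tz":-1,"twist":-5.7},{"hand":5.5,"tx":2,"ty":2.3,"tz":-1,"twist":-5.7},{"hand":5.5,"tx":2,"ty":2.3,"tz":-1,"twist":-5.7},{"hand":5.5,"tx":2,"ty":2.3,"tz":-1,"twist":0},{"hand":5.5,"tx":2,"ty":2.3,"tz":-1,"twist":0},{"hand":5.5,"tx":2,"ty":2.3,"tz":-1,"twist":0},{"hand":5.5,"tx":2,"ty":2.3,"tz":-1,"twist":0},{"hand":5.5,"tx":2,"ty":2.3,"tz":-1,"twist":0},{"hand":5.5,"tx":2,"ty":2.3,"tz":-1,"twist":0},{"hand":5.5,"tx":1.8,"ty":2.3,"tz":-1,"twist":0},{"hand":5.5,"tx":0,"ty":0,"tz":0,"twist":0},{"hand":5.5,"tx":0,"ty":0,"tz":0,"twist":0}]'
python3 - <<'E'
from h import *
st=robot.state(); print(st["time"],st["position"],st["ee_rot"],st["ft_force"])
cp=robot.camera_params("wrist"); p,d=robot.camera("wrist"); cv2.imwrite("pics/w2.png",p[:,:,::-1]); np.savez("pics/w2.npz",p=p,d=d,**cp)
st=robot.state(); print(st["position"])
print(proj(cp,(0.43,-.293,.04)))
E
```

```text
time: 1.2
position: [0.4306, -0.2948, 0.1477]
ee_rot: [-3.141, 0.001, 0.12]
ft_force: [0.2, -0.2, -0.1]
gripper_width: 0.0549
1.2 [ 0.43059257 -0.29478739  0.14765447] [-3.14068813e+00  1.40824882e-03  1.20368428e-01] [ 0.18201696 -0.18472241 -0.12256189]
[ 0.43035283 -0.29580097  0.14819377]
(np.float64(252.4457836125717), np.float64(196.6543529544945))
```

View pics/w2.png

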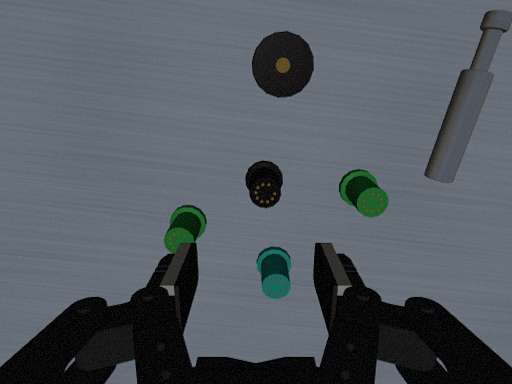

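The wrist view shows the black saver at (265,193), its ring of contact holes near (265,191). The green ones are at (183,228) and (365,195), turquoise at (275,272) and the adapter at (283,65).

```bash
python3 - <<'E'
from h import *
f=np.load("pics/w2.npz"); cp={k:f[k] for k in("fx","fy","cx","cy","view")}; p=f["p"]; d=f["d"]
a=p.astype(int)
cv2.imwrite("pics/w2c.png",cv2.resize(p[150:220,230:300,::-1],None,fx=8,fy=8,interpolation=cv2.INTER_CUBIC))
m=(a.max(-1)<50).astype(np.uint8); m[:150]=0;m[215:]=0;m[:,:240]=0;m[:,290:]=0
n,l,st,ce=cv2.connectedComponentsWithStats(m); print(st.tolist(),ce.round(1).tolist())
# contacts: orange
o=((a[...,0]-a[...,2]>25)&(a[...,0]>60)); o[:170]=0;o[215:]=0;o[:,:240]=0;o[:,290:]=0
v,u=np.nonzero(o); print(len(u))
if len(u)>8:
  (c,ax,an)=cv2.fitEllipse(np.stack([u,v],1).astype(np.float32)); print(c,ax); print(onplane(cp,*c,.04))
V=cp["view"];R=V[:3,:3];cc=-R.T@V[:3,3]
uu,vv=np.meshgrid(np.arange(512),np.arange(384))
P=np.stack([(uu-cp["cx"])/cp["fx"]*d,-(vv-cp["cy"])/cp["fy"]*d,-d],-1)@R+cc
w=(uu>240)&(uu<290)&(vv>150)&(vv<220)&(d>0)
for lo,hi in((.036,.045),(.004,.009)):
  q=P[w&(P[...,2]>lo)&(P[...,2]<hi)]; 
  (c,r)=cv2.minEnclosingCircle(q[:,:2].astype(np.float32)*1000); print(lo,len(q),np.median(q[:,2]),c,r, (q.min(0)+q.max(0))/2)
print("counter z",np.median(P[300:310,220:290][...,2]), np.median(P[100:140,150:230][...,2]))
E
```

```text
[[0, 0, 512, 384, 195324], [246, 161, 37, 47, 1284]] [[255.4, 191.6], [264.1, 182.7]]
53
(264.7871398925781, 192.6313934326172) (18.280529022216797, 19.21114158630371)
[ 0.43424488 -0.3017521   0.04      ]
0.036 797 0.040281025540807425 (434.26544189453125, -301.7889709472656) 12.160680770874023 [ 0.43437927 -0.30154726  0.03919152]
0.004 324 0.006482706036763819 (434.3169250488281, -301.7329406738281) 15.874480247497559 [ 0.43756475 -0.30167078  0.00652002]
counter z 0.00040323259032884473 0.0003384203377864714
```

View pics/w2c.png

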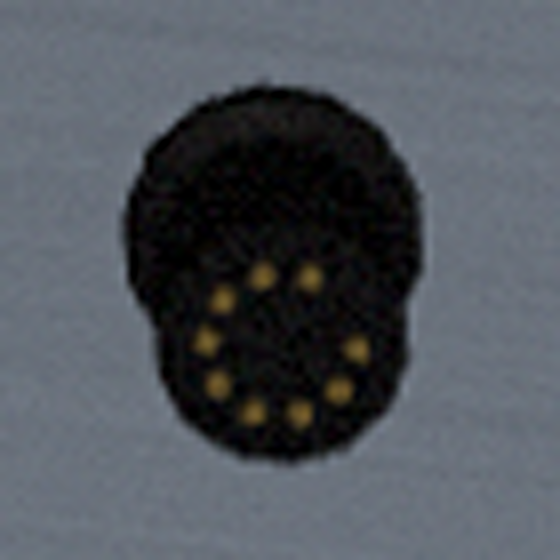

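```bash
python3 -m inch '[{"hand":5,"tx":0.4,"ty":-0.6,"tz":-2,"twist":0},{"hand":5,"tx":0,"ty":0,"tz":-2.5,"twist":0},{"hand":5,"tx":0,"ty":0,"tz":-2.5,"twist":0},{"hand":5,"tx":0,"ty":0,"tz":-2,"twist":0},{"hand":5,"tx":0,"ty":0,"tz":-1.6,"twist":0},{"hand":5,"tx":0,"ty":0,"tz":-1.1,"twist":0},{"hand":5,"tx":0,"ty":0,"tz":0,"twist":0},{"hand":5,"tx":0,"ty":0,"tz":0,"twist":0}]'
python3 - <<'E'
from h import *
st=robot.state(); print(st["position"],st["ee_rot"],st["ft_force"])
E
```

```text
time: 1.92
position: [0.4337, -0.303, 0.0314]
ee_rot: [3.142, 0.0, 0.116]
ft_force: [-0.4, 0.3, -0.8]
gripper_width: 0.05
[ 0.43373    -0.3030037   0.03142791] [3.14157227e+00 3.29267234e-04 1.15802389e-01] [-0.40186777  0.25534405 -0.84538144]
```

```bash
python3 -m inch '[{"hand":3,"tx":0,"ty":0,"tz":0,"twist":0},{"hand":2,"tx":0,"ty":0,"tz":0,"twist":0},{"hand":2,"tx":0,"ty":0,"tz":0,"twist":0},{"hand":2,"tx":0,"ty":0,"tz":0,"twist":0},{"hand":2,"tx":0,"ty":0,"tz":0,"twist":0}]' 35
python3 -m inch '[{"hand":2,"tx":0,"ty":0,"tz":1.5,"twist":0},{"hand":2,"tx":0,"ty":0,"tz":3,"twist":0},{"hand":2,"tx":0,"ty":0,"tz":3,"twist":0},{"hand":2,"tx":0,"ty":0,"tz":2.5,"twist":0},{"hand":2,"tx":0,"ty":0,"tz":0,"twist":0}]' 35
python3 - <<'E'
from h import *
st=robot.state(); print(st["position"],st["ee_rot"],st["ft_force"])
cp=robot.camera_params("wrist"); p,d=robot.camera("wrist"); cv2.imwrite("pics/w3.png",p[:,:,::-1]); np.savez("pics/w3.npz",p=p,d=d,**cp)
E
```

```text
time: 2.33
position: [0.4349, -0.3028, 0.0326]
ee_rot: [3.139, -0.002, 0.118]
ft_force: [-1.7, -1.5, 6.6]
gripper_width: 0.0229
time: 2.75
position: [0.4368, -0.3037, 0.1365]
ee_rot: [3.134, -0.008, 0.118]
ft_force: [1.4, -0.4, -0.5]
gripper_width: 0.0225
[ 0.43684694 -0.30369374  0.13651835] [ 3.13440739 -0.00786848  0.11755366] [ 1.35859116 -0.43891135 -0.54795242]
```

View pics/w3.png

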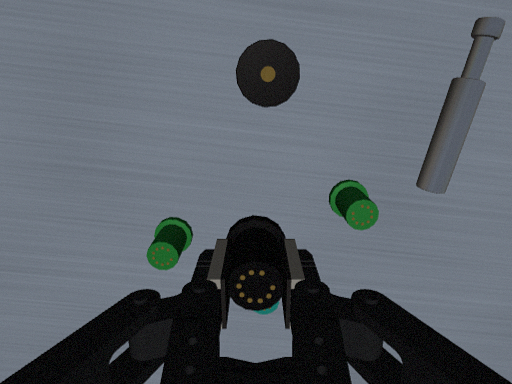

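The saver is held at (257,265), upright, width 22.5 mm. I carry it to beside the pocket and look.

```bash
python3 -m inch '[{"hand":2,"tx":1,"ty":2,"tz":0.5,"twist":0},{"hand":2,"tx":1.3,"ty":3,"tz":0.5,"twist":0},{"hand":2,"tx":1.3,"ty":3.3,"tz":0.5,"twist":0},{"hand":2,"tx":1.5,"ty":3.5,"tz":0.5,"twist":0},{"hand":2,"tx":1.5,"ty":3.5,"tz":0,"twist":0},{"hand":2,"tx":1.5,"ty":3.5,"tz":0,"twist":0},{"hand":2,"tx":1.5,"ty":3.5,"tz":0,"twist":0},{"hand":2,"tx":1.5,"ty":3.5,"tz":0,"twist":0},{"hand":2,"tx":1.3,"ty":3,"tz":0,"twist":0},{"hand":2,"tx":1.2,"ty":2,"tz":0,"twist":0},{"hand":2,"tx":0,"ty":0,"tz":0,"twist":0},{"hand":2,"tx":0,"ty":0,"tz":0,"twist":0}]' 35
python3 -m inch '[{"hand":2,"tx":0,"ty":0,"tz":0,"twist":0},{"hand":2,"tx":0,"ty":0,"tz":0,"twist":0},{"hand":2,"tx":0,"ty":0,"tz":0,"twist":0}]' 35
python3 - <<'E'
from h import *
st=robot.state(); print(st["position"],st["ee_rot"],st["ft_force"])
cp=robot.camera_params("wrist"); p,d=robot.camera("wrist"); cv2.imwrite("pics/w4.png",p[:,:,::-1]); np.savez("pics/w4.npz",p=p,d=d,pos=st["position"],rot=st["ee_rot"],**cp)
E
```

```text
time: 3.8
position: [0.5696, 0.0071, 0.1497]
ee_rot: [-3.142, 0.003, 0.12]
ft_force: [0.3, -0.4, -2.1]
gripper_width: 0.0229
time: 4.05
position: [0.5696, 0.0049, 0.151]
ee_rot: [3.141, 0.001, 0.116]
ft_force: [-0.2, -0.6, -0.5]
gripper_width: 0.023
[0.5695628  0.00489647 0.15102045] [3.14148246e+00 1.01976679e-03 1.15767302e-01] [-0.18429507 -0.58120453 -0.46164887]
```

View pics/w4.png

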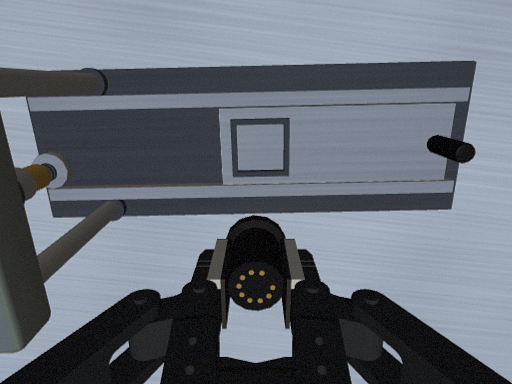

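The pocket frame is centred near (260,147), the tray post is at (452,150) and the foot disc at (50,170). The held saver's contact ring is at (256,287). I measure them now.

```bash
cat > m.py <<'E'
from h import *
def pts(f):
    cp={k:f[k] for k in("fx","fy","cx","cy","view")}; d=f["d"]
    V=cp["view"];R=V[:3,:3];cc=-R.T@V[:3,3]
    uu,vv=np.meshgrid(np.arange(512),np.arange(384))
    return cp,np.stack([(uu-cp["cx"])/cp["fx"]*d,-(vv-cp["cy"])/cp["fy"]*d,-d],-1)@R+cc,uu,vv
E
python3 - <<'E'
from m import *
f=np.load("pics/w4.npz"); cp,P,uu,vv=pts(f); d=f["d"]; a=f["p"].astype(int); g=a.mean(-1)
cv2.imwrite("pics/w4c.png",cv2.resize(f["p"][100:195,215:310,::-1],None,fx=6,fy=6,interpolation=cv2.INTER_CUBIC))
w=(uu>222)&(uu<300)&(vv>110)&(vv<183)
m=(w&(g<105)).astype(np.uint8)
cs,h=cv2.findContours(m,cv2.RETR_CCOMP,cv2.CHAIN_APPROX_NONE)
for c,hh in zip(cs,h[0]):
    if cv2.contourArea(c)>800:
        z=.028
        W=np.array([onplane(cp,*q[0],z)[:2] for q in c])*1000
        r=cv2.minAreaRect(W.astype(np.float32)); print("wall contour parent",hh[3],cv2.contourArea(c),r)
        W=np.array([onplane(cp,*q[0],.022)[:2] for q in c])*1000
        print("   at floor z",cv2.minAreaRect(W.astype(np.float32)))
q=P[w&(d>0)&(P[...,2]>.026)&(P[...,2]<.031)]; print(len(q),np.median(q[:,2]),cv2.minAreaRect((q[:,:2]*1000).astype(np.float32)))
print("floor z",np.median(P[140:155,250:272,2]))
# post top
q=P[(uu>420)&(uu<480)&(vv>125)&(vv<170)&(P[...,2]>.058)&(P[...,2]<.066)&(d>0)]; print("post",len(q),q.mean(0),cv2.minEnclosingCircle((q[:,:2]*1000).astype(np.float32)))
# saver in hand
o=((a[...,0]-a[...,2]>25)&(a[...,0]>60)&(vv>262)&(vv<312)&(uu>228)&(uu<285))
v,u=np.nonzero(o);c,ax,an=cv2.fitEllipse(np.stack([u,v],1).astype(np.float32)); print("ring",c,ax)
zt=np.median(P[280:295,250:262,2]); print("top z",zt, "pos",onplane(cp,*c,zt), "tcp",f["pos"],f["rot"])
q=P[(uu>225)&(uu<290)&(vv>205)&(vv<312)&(abs(P[...,2]-zt)<.004)&(d>0)]; print("top disc",len(q),cv2.minEnclosingCircle((q[:,:2]*1000).astype(np.float32)), q.mean(0))
q=P[(uu>225)&(uu<290)&(vv>205)&(vv<262)&(abs(P[...,2]-zt+.034)<.003)&(d>0)]; print("flange",len(q),cv2.minEnclosingCircle((q[:,:2]*1000).astype(np.float32)))
# foot
w=(uu>30)&(uu<72)&(vv>150)&(vv<192)&(d>0); q=P[w]; print("foot",np.percentile(q[:,2],[5,25,50,75,95]), )
E
```

```text
wall contour parent -1 3291.0 ((603.3743896484375, 4.780584335327148), (44.777587890625, 44.226253509521484), 7.870326042175293)
   at floor z ((602.2825317382812, 4.570261001586914), (45.857582092285156, 45.29293441772461), 7.870347023010254)
wall contour parent 0 2146.0 ((603.7918090820312, 4.879037857055664), (35.85343933105469, 36.4765510559082), 8.007905960083008)
   at floor z ((602.7098999023438, 4.6710662841796875), (36.71815872192383, 37.356319427490234), 8.007953643798828)
1171 0.0282741317853627 ((602.8715209960938, 4.693096160888672), (44.44963836669922, 44.046390533447266), 7.859772682189941)
floor z 0.02239850601334753
post 388 [ 0.62178543 -0.12752639  0.06158253] ((621.7160034179688, -128.32962036132812), 7.019586086273193)
ring (255.34344482421875, 286.30242919921875) (29.964937210083008, 34.48395538330078)
top z 0.15864735503393626 pos [0.56944099 0.00440103 0.15864736] tcp [0.5695628  0.00489647 0.15102045] [3.14148246e+00 1.01976679e-03 1.15767302e-01]
top disc 2657 ((570.859619140625, 3.726855993270874), 16.839933395385742) [0.570926   0.00428767 0.15849486]
flange 713 ((574.6815795898438, 4.595040798187256), 14.845803260803223)
foot [0.0013762  0.08239815 0.08701155 0.09800397 0.10996501]
```

View pics/w4c.png

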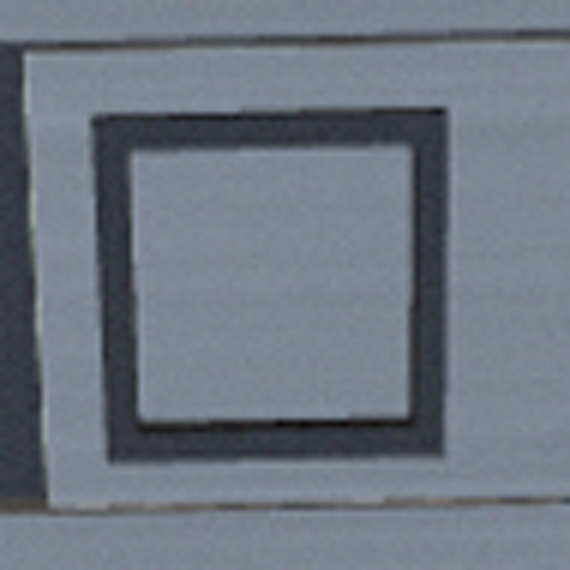

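```bash
python3 -m inch '[{"hand":2,"tx":1.2,"ty":0,"tz":0,"twist":0},{"hand":2,"tx":1.2,"ty":0,"tz":-1,"twist":0},{"hand":2,"tx":1,"ty":0,"tz":-2,"twist":0},{"hand":2,"tx":0,"ty":0,"tz":-2,"twist":0},{"hand":2,"tx":0,"ty":0,"tz":-1.5,"twist":0},{"hand":2,"tx":0,"ty":0,"tz":-1.2,"twist":0},{"hand":2,"tx":0,"ty":0,"tz":0,"twist":0},{"hand":2,"tx":0,"ty":0,"tz":0,"twist":0},{"hand":2,"tx":0,"ty":0,"tz":0,"twist":0},{"hand":2,"tx":0,"ty":0,"tz":0,"twist":0},{"hand":2,"tx":0,"ty":0,"tz":0,"twist":0}]' 35
python3 - <<'E'
from m import *
st=robot.state(); print(st["position"],st["ee_rot"],st["ft_force"])
cp=robot.camera_params("wrist"); p,d=robot.camera("wrist"); cv2.imwrite("pics/w5.png",p[:,:,::-1]); np.savez("pics/w5.npz",p=p,d=d,pos=st["position"],rot=st["ee_rot"],**cp)
E
```

```text
time: 5.02
position: [0.6048, 0.0059, 0.0755]
ee_rot: [3.141, -0.002, 0.117]
ft_force: [0.4, -0.2, -0.8]
gripper_width: 0.0228
[0.60484811 0.00585515 0.07548742] [ 3.14123041e+00 -2.09767725e-03  1.17185264e-01] [ 0.36363905 -0.1724434  -0.81476162]
```

View pics/w5.png

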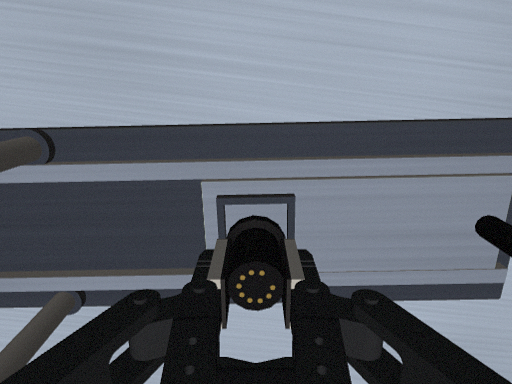

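```bash
python3 - <<'E'
from m import *
f=np.load("pics/w5.npz"); cp,P,uu,vv=pts(f); d=f["d"]; a=f["p"].astype(int)
o=((a[...,0]-a[...,2]>25)&(a[...,0]>60)&(vv>262)&(vv<312)&(uu>228)&(uu<285))
v,u=np.nonzero(o);c,ax,an=cv2.fitEllipse(np.stack([u,v],1).astype(np.float32))
zt=np.median(P[280:295,250:262,2]); s=onplane(cp,*c,zt); print("saver top",s,c)
yw=np.radians(7.9); X=np.array([np.cos(yw),np.sin(yw)]);Y=np.array([-np.sin(yw),np.cos(yw)])
q=P[(uu>205)&(uu<305)&(vv>185)&(vv<245)&(d>0)&(P[...,2]>.0262)&(P[...,2]<.0305)][:,:2]-s[:2]
x=q@X; y=q@Y; print("wall top rel saver: x max(far outer)",np.percentile(x,[98,99.5]),"y",np.percentile(y,[0.5,2,98,99.5]))
fl=P[(uu>225)&(uu<290)&(vv>205)&(vv<262)&(abs(P[...,2]-zt+.034)<.004)&(d>0)]
r=fl[:,:2]-s[:2]; print("flange x max",np.percentile(r@X,[98,99.5]),"y",np.percentile(r@Y,[.5,99.5]), np.median(fl[:,2]))
cv2.imwrite("pics/w5c.png",cv2.resize(f["p"][180:320,195:320,::-1],None,fx=4,fy=4,interpolation=cv2.INTER_CUBIC))
E
```

```text
saver top [0.60474627 0.0053524  0.08317313] (255.34031677246094, 286.296875)
wall top rel saver: x max(far outer) [0.02040975 0.02065764] y [-0.02217819 -0.02201356  0.02135847  0.02157472]
flange x max [0.01550161 0.0158109 ] y [-0.01435165  0.01372906] 0.04932534531765484
```

View pics/w5c.png

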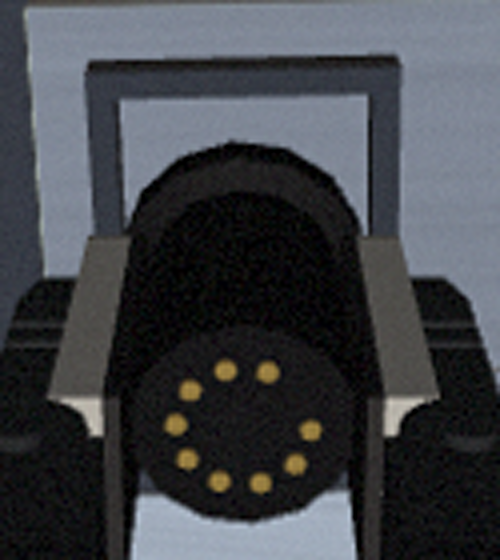

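```bash
python3 -m inch '[{"hand":2,"tx":-0.14,"ty":-0.03,"tz":-0.4,"twist":0},{"hand":2,"tx":0,"ty":0,"tz":-0.4,"twist":0},{"hand":2,"tx":0,"ty":0,"tz":-0.4,"twist":0},{"hand":2,"tx":0,"ty":0,"tz":-0.3,"twist":0},{"hand":2,"tx":0,"ty":0,"tz":0,"twist":0},{"hand":2,"tx":0,"ty":0,"tz":0,"twist":0},{"hand":2,"tx":0,"ty":0,"tz":0,"twist":0}]' 35
python3 - <<'E'
from m import *
st=robot.state(); print(st["position"],st["ee_rot"],st["ft_force"])
cp=robot.camera_params("wrist"); p,d=robot.camera("wrist"); cv2.imwrite("pics/w6.png",p[:,:,::-1]); np.savez("pics/w6.npz",p=p,d=d,pos=st["position"],rot=st["ee_rot"],**cp)
f=np.load("pics/w6.npz"); cp,P,uu,vv=pts(f); d=f["d"]; a=f["p"].astype(int)
o=((a[...,0]-a[...,2]>25)&(a[...,0]>60)&(vv>262)&(vv<312)&(uu>228)&(uu<285))
v,u=np.nonzero(o);c,ax,an=cv2.fitEllipse(np.stack([u,v],1).astype(np.float32))
zt=np.median(P[280:295,250:262,2]); s=onplane(cp,*c,zt); print("saver top",s,c)
yw=np.radians(7.9); X=np.array([np.cos(yw),np.sin(yw)]);Y=np.array([-np.sin(yw),np.cos(yw)])
q=P[(uu>195)&(uu<310)&(vv>185)&(vv<235)&(d>0)&(P[...,2]>.0262)&(P[...,2]<.0305)][:,:2]-s[:2]
x=q@X; y=q@Y; print("wall top rel saver: x",np.percentile(x,[98,99.5]),"y",np.percentile(y,[0.5,2,98,99.5]))
cv2.imwrite("pics/w6c.png",cv2.resize(f["p"][180:320,185:330,::-1],None,fx=4,fy=4,interpolation=cv2.INTER_CUBIC))
E
```

```text
time: 5.65
position: [0.603, 0.0057, 0.0593]
ee_rot: [3.141, -0.0, 0.117]
ft_force: [-0.3, -0.5, -0.3]
gripper_width: 0.0226
[0.60296919 0.0056977  0.05927468] [ 3.14147862e+00 -3.60287479e-05  1.17401460e-01] [-0.34506635 -0.45246706 -0.3433307 ]
saver top [0.60284319 0.00518625 0.06693167] (255.36166381835938, 286.29046630859375)
wall top rel saver: x [0.02237769 0.02253025] y [-0.02224352 -0.02208024  0.02108618  0.02135894]
```

View pics/w6c.png

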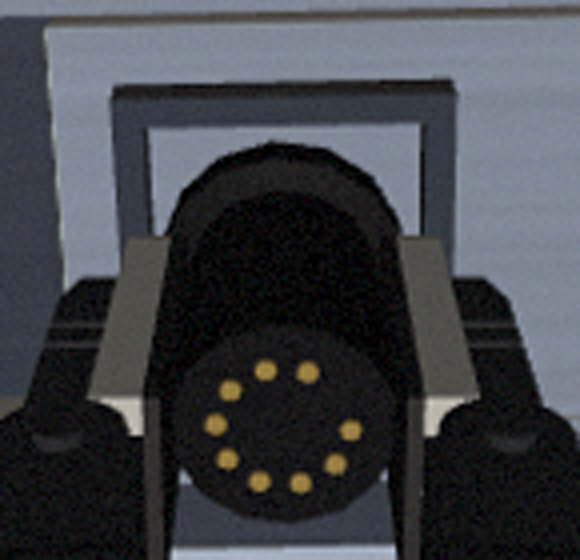

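```bash
python3 -m inch '[{"hand":2,"tx":0.04,"ty":-0.04,"tz":-0.1,"twist":0},{"hand":2,"tx":0,"ty":0,"tz":-0.12,"twist":0},{"hand":2,"tx":0,"ty":0,"tz":-0.12,"twist":0},{"hand":2,"tx":0,"ty":0,"tz":-0.1,"twist":0},{"hand":2,"tx":0,"ty":0,"tz":0,"twist":0},{"hand":2,"tx":0,"ty":0,"tz":0,"twist":0},{"hand":2,"tx":0,"ty":0,"tz":0,"twist":0}]' 35

```

```text
time: 6.28
position: [0.6032, 0.0053, 0.0549]
ee_rot: [3.142, 0.0, 0.117]
ft_force: [-0.4, 0.4, -1.7]
gripper_width: 0.0228
```

```bash
python3 -m inch '[{"hand":2,"tx":0,"ty":0,"tz":-0.06,"twist":0},{"hand":2,"tx":0,"ty":0,"tz":0,"twist":0},{"hand":2,"tx":0,"ty":0,"tz":0,"twist":0}]' 35
python3 -m inch '[{"hand":2.6,"tx":0,"ty":0,"tz":0,"twist":0},{"hand":3.2,"tx":0,"ty":0,"tz":0,"twist":0},{"hand":4.5,"tx":0,"ty":0,"tz":0,"twist":0},{"hand":4.5,"tx":0,"ty":0,"tz":0,"twist":0},{"hand":4.5,"tx":0,"ty":0,"tz":0.5,"twist":0},{"hand":4.5,"tx":0,"ty":0,"tz":2,"twist":0},{"hand":4.5,"tx":0,"ty":0,"tz":3,"twist":0},{"hand":4.5,"tx":-1,"ty":0,"tz":3,"twist":0},{"hand":4.5,"tx":-2,"ty":0,"tz":1,"twist":0},{"hand":4.5,"tx":0,"ty":0,"tz":0,"twist":0},{"hand":4.5,"tx":0,"ty":0,"tz":0,"twist":0}]' 35
python3 - <<'E'
from m import *
st=robot.state(); print(st["position"],st["ee_rot"],st["ft_force"])
cp=robot.camera_params("wrist"); p,d=robot.camera("wrist"); cv2.imwrite("pics/w7.png",p[:,:,::-1]); np.savez("pics/w7.npz",p=p,d=d,pos=st["position"],rot=st["ee_rot"],**cp)
E
```

```text
time: 6.53
position: [0.6034, 0.0053, 0.0547]
ee_rot: [3.141, -0.0, 0.117]
ft_force: [-0.6, -0.4, 1.8]
gripper_width: 0.0228
time: 7.45
position: [0.5732, 0.0053, 0.1503]
ee_rot: [3.141, -0.002, 0.117]
ft_force: [-0.8, -0.5, 0.3]
gripper_width: 0.0449
[0.57317245 0.00529552 0.150269  ] [ 3.14128921e+00 -1.83887709e-03  1.17338110e-01] [-0.82890083 -0.51631987  0.33179866]
```

View pics/w7.png

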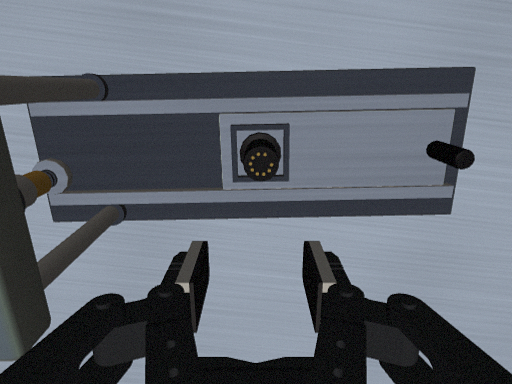

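The saver stands in the pocket at (261,160). I check its height and tilt, and measure the post, the foot and the ram axis.

```bash
python3 - <<'E'
from m import *
f=np.load("pics/w7.npz"); cp,P,uu,vv=pts(f); d=f["d"]; a=f["p"].astype(int)
o=((a[...,0]-a[...,2]>25)&(a[...,0]>60)&(vv>140)&(vv<185)&(uu>238)&(uu<285))
v,u=np.nonzero(o);c,ax,an=cv2.fitEllipse(np.stack([u,v],1).astype(np.float32))
s=onplane(cp,*c,.062)
print("saver",s)
w=(uu>238)&(uu<285)&(vv>130)&(vv<185)&(d>0)
q=P[w&(abs(P[...,2]-.062)<.004)]; A=np.c_[q[:,:2]-q[:,:2].mean(0),np.ones(len(q))]; co=np.linalg.lstsq(A,q[:,2],rcond=None)[0]; print("top n",len(q),"tilt,z",co,cv2.minEnclosingCircle((q[:,:2]*1000).astype(np.float32)))
w=(uu>222)&(uu<300)&(vv>115)&(vv<190)&(d>0)
q=P[w&(P[...,2]>.0262)&(P[...,2]<.0305)]; r=cv2.minAreaRect((q[:,:2]*1000).astype(np.float32));print("pocket",r)
g=a.mean(-1)
q=P[(uu>420)&(uu<480)&(vv>125)&(vv<175)&(P[...,2]>.059)&(P[...,2]<.066)&(d>0)]; print("post",q.mean(0),cv2.minEnclosingCircle((q[:,:2]*1000).astype(np.float32)))
yw=np.radians(7.9);Y=np.array([-np.sin(yw),np.cos(yw)]); pc=np.array(r[0])/1000; print("post pred",pc-.135*Y,"axis pred",pc+.13*Y)
cv2.imwrite("pics/w7f.png",cv2.resize(f["p"][130:220,0:130,::-1],None,fx=5,fy=5,interpolation=cv2.INTER_CUBIC))
for rr in range(155,200,4): print(rr,(P[rr,20:76:4,2]*1000).round().astype(int))
E
```

```text
saver [0.60299548 0.00483016 0.062     ]
top n 1009 tilt,z [-0.01960362 -0.00342211  0.0622353 ] ((602.9530029296875, 4.85216760635376), 12.085539817810059)
pocket ((602.8156127929688, 4.690702438354492), (44.57285690307617, 44.16199493408203), 7.888258934020996)
post [ 0.62176601 -0.12787252  0.06175169] ((621.61767578125, -128.72145080566406), 7.4488139152526855)
post pred [ 0.62137063 -0.12902808] axis pred [0.58494782 0.13345693]
155 [ 1 -1  1  0  1 12 13 12 12 14 12 12 12 12]
159 [ 1  0  0  1  0 13 12 85 83 81 14 13 12 13]
163 [ 0  1  2  0 -1 87 88 88 87 87 84 83 13 12]
167 [ 0  1  1  1 87 87 87 88 87 88 88 86 82 11]
171 [ 0  2 -1 87 97 98 91 88 87 87 88 86 84 14]
175 [113 108 106 105 103 101  98  94  89  88  88  87  85  82]
179 [119 116 113 109 106 104 102  99  93  90  86  87  87  13]
183 [120 117 115 113 109 106 102 101  93  90  87  87  86  12]
187 [123 120 117 116 110 107 104 100  87  87  86  86  83  12]
191 [129 122 119 117 114 107 104  98  86  87  87  86  14  15]
195 [130 122 121 117 114 105   1  12  21  20  21  20  20  21]
199 [141 129 120 116 113   0   0  13  21  19  20  21  21  20]
```

View pics/w7f.png

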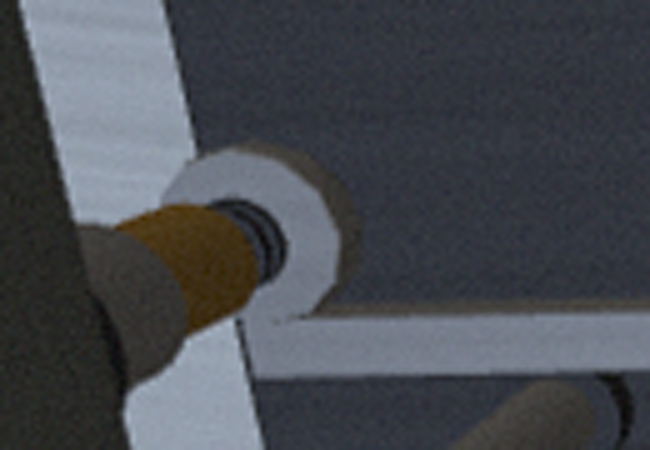

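```bash
python3 -m inch '[{"hand":4.5,"tx":1,"ty":-2,"tz":0,"twist":1.2},{"hand":4.5,"tx":1,"ty":-3,"tz":0,"twist":0},{"hand":4.5,"tx":1,"ty":-3.4,"tz":0,"twist":0},{"hand":4.5,"tx":1,"ty":-3,"tz":-0.5,"twist":0},{"hand":4.5,"tx":0.8,"ty":-2,"tz":-1.5,"twist":0},{"hand":4.5,"tx":0,"ty":0,"tz":-2.5,"twist":0},{"hand":4.5,"tx":0,"ty":0,"tz":-2.5,"twist":0},{"hand":4.5,"tx":0,"ty":0,"tz":-2,"twist":0},{"hand":4.5,"tx":0,"ty":0,"tz":-1,"twist":0},{"hand":4.5,"tx":0,"ty":0,"tz":0,"twist":0},{"hand":4.5,"tx":0,"ty":0,"tz":0,"twist":0},{"hand":4.5,"tx":0,"ty":0,"tz":0,"twist":0}]' 20
python3 -m inch '[{"hand":2.5,"tx":0,"ty":0,"tz":0,"twist":0},{"hand":1.8,"tx":0,"ty":0,"tz":0,"twist":0},{"hand":1.2,"tx":0,"ty":0,"tz":0,"twist":0},{"hand":1.2,"tx":0,"ty":0,"tz":0,"twist":0},{"hand":1.2,"tx":0,"ty":0,"tz":0,"twist":0}]' 20
python3 - <<'E'
from m import *
st=robot.state(); print(st["position"],st["ee_rot"],st["ft_force"])
cp=robot.camera_params("wrist"); p,d=robot.camera("wrist"); cv2.imwrite("pics/w8.png",p[:,:,::-1])
E
```

```text
time: 8.5
position: [0.6223, -0.1288, 0.0502]
ee_rot: [3.141, -0.002, 0.139]
ft_force: [0.1, 0.7, 0.5]
gripper_width: 0.0448
time: 8.92
position: [0.6219, -0.1287, 0.0506]
ee_rot: [3.141, -0.002, 0.138]
ft_force: [0.0, 0.2, 6.9]
gripper_width: 0.0131
[ 0.62193089 -0.12869652  0.05058476] [ 3.14094517e+00 -2.10021580e-03  1.38297797e-01] [0.04413909 0.24051342 6.8829484 ]
```

View pics/w8.png

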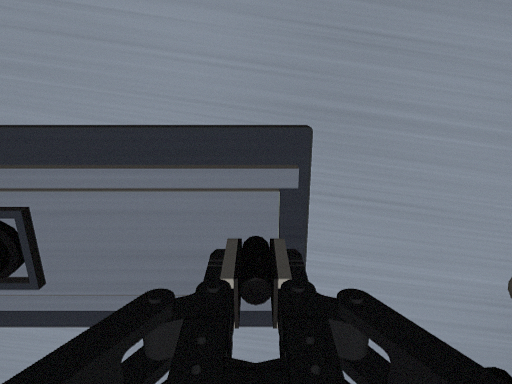

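The post is pinched at (256,270). I slide the tray in.

```bash
python3 -m inch '[{"hand":1.2,"tx":-0.04,"ty":0.3,"tz":0,"twist":0},{"hand":1.2,"tx":-0.08,"ty":0.6,"tz":0,"twist":0},{"hand":1.2,"tx":-0.14,"ty":1,"tz":0,"twist":0},{"hand":1.2,"tx":-0.17,"ty":1.2,"tz":0,"twist":0},{"hand":1.2,"tx":-0.17,"ty":1.2,"tz":0,"twist":0},{"hand":1.2,"tx":-0.17,"ty":1.2,"tz":0,"twist":0},{"hand":1.2,"tx":-0.17,"ty":1.2,"tz":0,"twist":0},{"hand":1.2,"tx":-0.17,"ty":1.2,"tz":0,"twist":0},{"hand":1.2,"tx":-0.17,"ty":1.2,"tz":0,"twist":0},{"hand":1.2,"tx":-0.17,"ty":1.2,"tz":0,"twist":0},{"hand":1.2,"tx":-0.14,"ty":1,"tz":0,"twist":0},{"hand":1.2,"tx":-0.08,"ty":0.6,"tz":0,"twist":0}]' 20
python3 -m inch '[{"hand":1.2,"tx":-0.06,"ty":0.4,"tz":0,"twist":0},{"hand":1.2,"tx":-0.04,"ty":0.3,"tz":0,"twist":0},{"hand":1.2,"tx":-0.03,"ty":0.2,"tz":0,"twist":0},{"hand":1.2,"tx":0,"ty":0.1,"tz":0,"twist":0},{"hand":1.2,"tx":0,"ty":0,"tz":0,"twist":0},{"hand":1.2,"tx":0,"ty":0,"tz":0,"twist":0}]' 20

```

```text
time: 9.97
position: [0.6054, -0.0093, 0.0506]
ee_rot: [3.14, -0.003, 0.139]
ft_force: [0.4, -2.8, 5.7]
gripper_width: 0.0132
time: 10.47
position: [0.6045, -0.0032, 0.0506]
ee_rot: [3.135, -0.003, 0.14]
ft_force: [-0.4, -12.6, 4.5]
gripper_width: 0.0134
```

```bash
python3 -m inch '[{"hand":1.2,"tx":0,"ty":0.15,"tz":0,"twist":0},{"hand":1.2,"tx":0,"ty":0.15,"tz":0,"twist":0},{"hand":1.2,"tx":0,"ty":0,"tz":0,"twist":0},{"hand":1.2,"tx":0,"ty":0,"tz":0,"twist":0}]' 30
python3 - <<'E'
from m import *
st=robot.state(); print(st["position"],st["ee_rot"],st["ft_force"])
p,d=robot.camera("scene"); cv2.imwrite("pics/s9.png",cv2.resize(p[180:290,170:330,::-1],None,fx=5,fy=5,interpolation=cv2.INTER_CUBIC))
cp=robot.camera_params("wrist"); p,d=robot.camera("wrist"); cv2.imwrite("pics/w9.png",p[:,:,::-1]);np.savez("pics/w9.npz",p=p,d=d,pos=st["position"],**cp)
E
```

```text
time: 10.8
position: [0.6045, -0.0031, 0.0506]
ee_rot: [3.131, -0.002, 0.142]
ft_force: [-0.7, -21.4, 5.0]
gripper_width: 0.0132
[ 0.60451849 -0.00311573  0.0506305 ] [ 3.13088491e+00 -1.83236980e-03  1.41787798e-01] [ -0.74920449 -21.44129682   4.95290046]
```

View pics/s9.png

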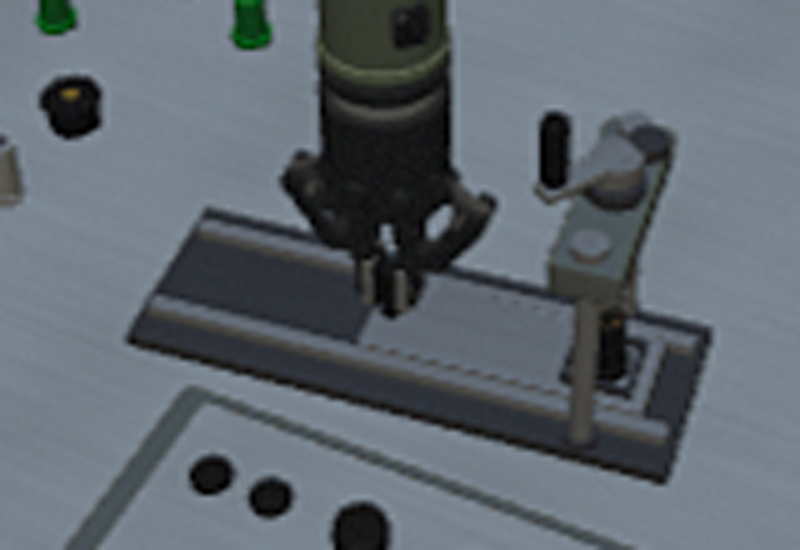

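View pics/w9.png

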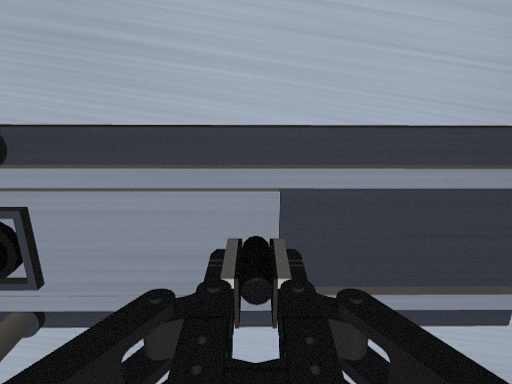

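```bash
python3 - <<'E'
from m import *
yw=np.radians(7.9); X=np.array([np.cos(yw),np.sin(yw)]);Y=np.array([-np.sin(yw),np.cos(yw)])
f=np.load("pics/w7.npz"); cp,P,uu,vv=pts(f); d=f["d"]
# points on posts: z .02-.12, fit; foot disc
for nm,w in (("postA",(vv<105)&(uu<112)),("postB",(vv>195)&(vv<300)&(uu<130))):
    for lo,hi in((.013,.03),(.03,.05)):
        q=P[w&(d>0)&(P[...,2]>lo)&(P[...,2]<hi)&(abs(P[...,1]-.133)<.04)]
        if len(q)>5:
            r=q[:,:2]; x=r@X;y=r@Y; print(nm,lo,len(q),"x",np.percentile(x,[2,98]).round(4),"y",np.percentile(y,[2,98]).round(4))
q=P[(uu>20)&(uu<80)&(vv>145)&(vv<200)&(d>0)&(P[...,2]>.085)&(P[...,2]<.0905)][:,:2]; print("foot circ",cv2.minEnclosingCircle((q*1000).astype(np.float32)), "xy press", (q@X).min(),(q@X).max(),(q@Y).min(),(q@Y).max())
f=np.load("pics/w9.npz"); cp,P,uu,vv=pts(f); d=f["d"]
q=P[(uu<60)&(vv>195)&(vv<300)&(d>0)&(P[...,2]>.026)&(P[...,2]<.0305)][:,:2]; print("pocket wall: y min",np.percentile(q@Y,[.5,2]),"x",np.percentile(q@X,[1,99]))
q=P[(uu<30)&(vv>210)&(vv<290)&(d>0)&(P[...,2]>.0265)&(P[...,2]<.0295)][:,:2]; print(len(q))
print("pocket center start y", np.array([.6028,.0047])@Y, "x",np.array([.6028,.0047])@X)
# tray rear edge row col 280
for v in (200,215): print("tray rear edge y", onplane(cp,280,v,.022)[:2]@Y)
f=np.load("pics/w4.npz"); cp,P,uu,vv=pts(f)
E
```

```text
postA 0.013 742 x [0.6368 0.6576] y [0.0344 0.0817]
postA 0.03 300 x [0.6414 0.6544] y [0.0405 0.046 ]
postB 0.013 1210 x [0.54   0.5647] y [0.0319 0.0945]
postB 0.03 271 x [0.5442 0.5551] y [0.0407 0.0503]
foot circ ((586.2286376953125, 129.1593017578125), 11.080575942993164) xy press 0.5874684359525866 0.6090759484052433 0.0362896648793846 0.05735998890014157
pocket wall: y min [0.02517182 0.02542917] x [0.57617682 0.62019966]
1464
pocket center start y -0.07819617787397196 x 0.5977250938064271
tray rear edge y -0.09912938910399861
tray rear edge y -0.09933652273066484
```

The pocket centre now lies at press-y 47.2 mm against 47.4 mm for the foot, and the tray is hard against its stop (21 N without moving). I relax, release and rise to look at the knob.

```bash
python3 -m inch '[{"hand":1.2,"tx":0,"ty":-0.3,"tz":0,"twist":0},{"hand":1.2,"tx":0,"ty":-0.1,"tz":0,"twist":0},{"hand":2,"tx":0,"ty":0,"tz":0,"twist":0},{"hand":3.5,"tx":0,"ty":0,"tz":0,"twist":0},{"hand":4,"tx":0,"ty":0,"tz":1,"twist":0},{"hand":4,"tx":0,"ty":0,"tz":3,"twist":0},{"hand":4,"tx":0,"ty":0,"tz":4,"twist":0},{"hand":4,"tx":0,"ty":0,"tz":4,"twist":0},{"hand":4,"tx":0,"ty":0,"tz":4,"twist":0},{"hand":4,"tx":0,"ty":0,"tz":4,"twist":0},{"hand":4,"tx":0,"ty":0,"tz":4,"twist":0},{"hand":4,"tx":-1,"ty":1,"tz":3,"twist":0}]' 20
python3 -m inch '[{"hand":4,"tx":-1,"ty":3,"tz":1,"twist":0},{"hand":4,"tx":-1,"ty":3,"tz":0,"twist":0},{"hand":4,"tx":0,"ty":3,"tz":0,"twist":0},{"hand":4,"tx":0,"ty":1,"tz":0,"twist":0},{"hand":4,"tx":0,"ty":0,"tz":0,"twist":0},{"hand":4,"tx":0,"ty":0,"tz":0,"twist":0},{"hand":4,"tx":0,"ty":0,"tz":0,"twist":0},{"hand":4,"tx":0,"ty":0,"tz":0,"twist":0}]' 20
python3 - <<'E'
from m import *
st=robot.state(); print(st["position"],st["ee_rot"],st["ft_force"],st["q"])
cp=robot.camera_params("wrist"); p,d=robot.camera("wrist"); cv2.imwrite("pics/w10.png",p[:,:,::-1]);np.savez("pics/w10.npz",p=p,d=d,pos=st["position"],**cp)
E
```

```text
time: 11.9
position: [0.5944, 0.0087, 0.3235]
ee_rot: [3.14, -0.005, 0.138]
ft_force: [0.5, 1.3, -0.3]
gripper_width: 0.0399
time: 12.57
position: [0.5734, 0.108, 0.3291]
ee_rot: [3.141, 0.001, 0.137]
ft_force: [0.9, -1.1, 0.1]
gripper_width: 0.0402
[0.57338818 0.10802347 0.32912125] [3.14094412e+00 6.18691453e-04 1.36862180e-01] [ 0.90484504 -1.10185211  0.11149466] [ 1.66826882e-01  2.96219599e-01  1.39692610e+00 -6.34399006e-04
  1.44908482e+00  1.60083805e+00]
```

View pics/w10.png

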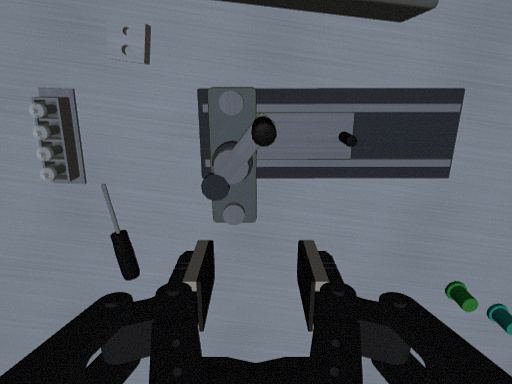

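```bash
python3 - <<'E'
from m import *
yw=np.radians(7.9); X=np.array([np.cos(yw),np.sin(yw)]);Y=np.array([-np.sin(yw),np.cos(yw)])
f=np.load("pics/w10.npz"); cp,P,uu,vv=pts(f); d=f["d"]
q=P[(uu>240)&(uu<290)&(vv>105)&(vv<155)&(d>0)&(P[...,2]>.230)&(P[...,2]<.245)]; print("knob",len(q),np.median(q[:,2]),cv2.minEnclosingCircle((q[:,:2]*1000).astype(np.float32)))
k=np.array(cv2.minEnclosingCircle((q[:,:2]*1000).astype(np.float32))[0])/1000
q=P[(uu>195)&(uu<260)&(vv>80)&(vv<230)&(d>0)&(P[...,2]>.16)&(P[...,2]<.167)]; r=cv2.minAreaRect((q[:,:2]*1000).astype(np.float32)); print("bridge",len(q),r)
for c in (np.array(r[0])/1000,np.array([.5862,.1292])):
    v=k-c; print("knob rel",c,v,np.linalg.norm(v),"crank angle",-np.arctan2(v@Y,v@X))
q=P[(uu>215)&(uu<250)&(vv>140)&(vv<185)&(d>0)]; print(np.percentile(q[:,2],[5,50,95]))
q=P[(uu>195)&(uu<300)&(vv>80)&(vv<230)&(d>0)&(P[...,2]>.17)]; print(np.histogram(q[:,2],bins=np.arange(.17,.245,.005)))
E
```

```text
knob 506 0.2369243380280575 ((622.0780029296875, 108.7308349609375), 8.460772514343262)
bridge 3351 ((586.1361083984375, 129.7283935546875), (123.79869842529297, 41.85163116455078), 7.9006733894348145)
knob rel [0.58613611 0.12972839] [ 0.03594189 -0.02099756] 0.04162592040295878 crank angle 0.6666081494987505
knob rel [0.5862 0.1292] [ 0.035878   -0.02046917] 0.041306389476920405 crank angle 0.6563429182727247
[0.16461966 0.19210363 0.19356394]
(array([ 879,  156,   18,   46, 1952,   11,   14,   13,   11,   15,   13,
         16,   49,  457]), array([0.17 , 0.175, 0.18 , 0.185, 0.19 , 0.195, 0.2  , 0.205, 0.21 ,
       0.215, 0.22 , 0.225, 0.23 , 0.235, 0.24 ]))
```

```bash
python3 -m inch '[{"hand":4,"tx":2,"ty":0.05,"tz":0,"twist":0},{"hand":4,"tx":2,"ty":0,"tz":-1,"twist":0},{"hand":4,"tx":0.9,"ty":0,"tz":-1,"twist":0},{"hand":4,"tx":0,"ty":0,"tz":-2,"twist":0},{"hand":4,"tx":0,"ty":0,"tz":-2.5,"twist":0},{"hand":4,"tx":0,"ty":0,"tz":-2.5,"twist":0},{"hand":4,"tx":0,"ty":0,"tz":-1.5,"twist":0},{"hand":4,"tx":0,"ty":0,"tz":-0.5,"twist":0},{"hand":4,"tx":0,"ty":0,"tz":0,"twist":0},{"hand":4,"tx":0,"ty":0,"tz":0,"twist":0},{"hand":4,"tx":0,"ty":0,"tz":0,"twist":0}]' 20
python3 - <<'E'
from m import *
st=robot.state(); print(st["position"],st["ee_rot"],st["ft_force"])
cp=robot.camera_params("wrist"); p,d=robot.camera("wrist"); cv2.imwrite("pics/w11.png",p[:,:,::-1])
E
```

```text
time: 13.53
position: [0.623, 0.1097, 0.2208]
ee_rot: [3.142, -0.003, 0.138]
ft_force: [0.3, 0.4, 0.5]
gripper_width: 0.04
[0.62298939 0.1096881  0.22077178] [ 3.14156564e+00 -2.55409476e-03  1.38021884e-01] [0.28638123 0.35675126 0.54060458]
```

View pics/w11.png

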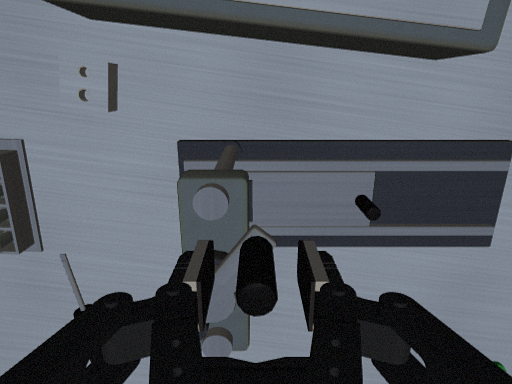

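The knob stands between the pads at (256,270). I close on it and print the arc deltas.

```bash
python3 -m inch '[{"hand":2.4,"tx":0,"ty":0,"tz":0,"twist":0},{"hand":1.6,"tx":0,"ty":0,"tz":0,"twist":0},{"hand":1.4,"tx":0,"ty":0,"tz":0,"twist":0},{"hand":1.4,"tx":0,"ty":0,"tz":0,"twist":0},{"hand":1.4,"tx":0,"ty":0,"tz":0,"twist":0}]' 45
cat > c.py <<'E'
from m import *
C=np.array([.5862,.1296]); yw=np.radians(7.9)
def rep():
    st=robot.state(); v=st["position"][:2]-C; F=st["ft_force"]
    r=np.linalg.norm(v); t=np.array([v[1],-v[0]])/r
    print("t",st["time"],"pos",st["position"].round(4),"crank",round(((yw-np.arctan2(v[1],v[0]))%6.2832),3),"r",round(r,4),"Ftan",round(-F[:2]@t,2),"Frad",round(F[:2]@v/r,2),"Fz",round(F[2],1))
E
python3 - <<'E'
from c import *
rep()
th=np.arange(.66,7,.2); p=np.stack([np.cos(yw-th),np.sin(yw-th)],1)*4.2
for a,dd in zip(th[1:],np.diff(p,axis=0)): print(round(a,2),dd.round(2))
E
```

```text
time: 14.0
position: [0.6227, 0.1094, 0.2205]
ee_rot: [3.141, -0.002, 0.138]
ft_force: [-0.4, -3.2, 5.3]
gripper_width: 0.0158
t 14.0 pos [0.6227 0.1094 0.2205] crank 0.644 r 0.0417 Ftan -2.93 Frad 1.22 Fz 5.3
0.86 [-0.49 -0.68]
1.06 [-0.61 -0.57]
1.26 [-0.72 -0.44]
1.46 [-0.79 -0.29]
1.66 [-0.83 -0.12]
1.86 [-0.84  0.04]
2.06 [-0.81  0.21]
2.26 [-0.75  0.37]
2.46 [-0.67  0.51]
2.66 [-0.55  0.63]
2.86 [-0.42  0.73]
3.06 [-0.26  0.8 ]
3.26 [-0.1   0.83]
3.46 [0.07 0.84]
3.66 [0.23 0.81]
3.86 [0.39 0.74]
4.06 [0.53 0.65]
4.26 [0.65 0.53]
4.46 [0.74 0.39]
4.66 [0.8  0.24]
4.86 [0.84 0.08]
5.06 [ 0.83 -0.09]
5.26 [ 0.8  -0.26]
5.46 [ 0.73 -0.41]
5.66 [ 0.64 -0.55]
5.86 [ 0.51 -0.66]
6.06 [ 0.37 -0.75]
6.26 [ 0.22 -0.81]
6.46 [ 0.05 -0.84]
6.66 [-0.12 -0.83]
6.86 [-0.28 -0.79]
```

```bash
R='python3 -c "from c import *;rep()"'
python3 -m inch '[{"hand":1.4,"tx":-0.49,"ty":-0.68,"tz":0,"twist":0},{"hand":1.4,"tx":-0.61,"ty":-0.57,"tz":0,"twist":0}]' 45 >/dev/null; eval $R
python3 -m inch '[{"hand":1.4,"tx":-0.72,"ty":-0.44,"tz":0,"twist":0},{"hand":1.4,"tx":-0.79,"ty":-0.29,"tz":0,"twist":0}]' 45 >/dev/null; eval $R
python3 -m inch '[{"hand":1.4,"tx":0,"ty":0,"tz":0,"twist":0},{"hand":1.4,"tx":0,"ty":0,"tz":0,"twist":0}]' 45; eval $R
```

```text
t 14.1667 pos [0.6144 0.0991 0.2205] crank 0.962 r 0.0415 Ftan 7.01 Frad 2.46 Fz 1.3
t 14.3333 pos [0.5995 0.0905 0.2206] crank 1.381 r 0.0413 Ftan 6.66 Frad 1.82 Fz 1.3
time: 14.5
position: [0.5973, 0.0899, 0.2204]
ee_rot: [3.141, -0.003, 0.138]
ft_force: [3.4, -2.6, 5.1]
gripper_width: 0.0158
t 14.5 pos [0.5973 0.0899 0.2204] crank 1.437 r 0.0413 Ftan 2.58 Frad 3.45 Fz 5.1
```

The knob follows with about 7 N tangential while moving, as stated for free turning. I continue and read after every two rows.

```bash
R='python3 -c "from c import *;rep()"'
python3 -m inch '[{"hand":1.4,"tx":-0.83,"ty":-0.12,"tz":0,"twist":0},{"hand":1.4,"tx":-0.84,"ty":0.04,"tz":0,"twist":0}]' 45 >/dev/null; eval $R
python3 -m inch '[{"hand":1.4,"tx":-0.81,"ty":0.21,"tz":0,"twist":0},{"hand":1.4,"tx":-0.75,"ty":0.37,"tz":0,"twist":0}]' 45 >/dev/null; eval $R
python3 -m inch '[{"hand":1.4,"tx":-0.67,"ty":0.51,"tz":0,"twist":0}]' 45 >/dev/null; eval $R
python3 -m inch '[{"hand":1.4,"tx":-0.55,"ty":0.63,"tz":0,"twist":0}]' 45 >/dev/null; eval $R
python3 -m inch '[{"hand":1.4,"tx":-0.42,"ty":0.73,"tz":0,"twist":0}]' 45 >/dev/null; eval $R
python3 -m inch '[{"hand":1.4,"tx":-0.26,"ty":0.8,"tz":0,"twist":0}]' 45 >/dev/null; eval $R
```

```text
t 14.6667 pos [0.5827 0.0886 0.2205] crank 1.795 r 0.0412 Ftan 7.43 Frad 2.66 Fz 4.1
t 14.8333 pos [0.566  0.0937 0.2205] crank 2.222 r 0.0412 Ftan 7.12 Frad 2.42 Fz 5.4
t 14.9167 pos [0.5588 0.0987 0.2204] crank 2.433 r 0.0413 Ftan 7.95 Frad 1.18 Fz 5.6
t 15.0 pos [0.5529 0.1049 0.2204] crank 2.641 r 0.0414 Ftan 6.84 Frad 0.62 Fz 6.0
t 15.0833 pos [0.5484 0.1122 0.2204] crank 2.849 r 0.0416 Ftan 7.28 Frad -0.78 Fz 5.8
t 15.1667 pos [0.5455 0.1202 0.2204] crank 3.053 r 0.0417 Ftan 7.74 Frad -0.54 Fz 7.2
```

```bash
R='python3 -c "from c import *;rep()"'
python3 -m inch '[{"hand":1.4,"tx":-0.1,"ty":0.83,"tz":0,"twist":0}]' 45 >/dev/null; eval $R
python3 -m inch '[{"hand":1.4,"tx":0.07,"ty":0.84,"tz":0,"twist":0}]' 45 >/dev/null; eval $R
python3 -m inch '[{"hand":1.4,"tx":0.23,"ty":0.81,"tz":0,"twist":0}]' 45 >/dev/null; eval $R
python3 -m inch '[{"hand":1.4,"tx":0.39,"ty":0.74,"tz":0,"twist":0}]' 45 >/dev/null; eval $R
python3 - <<'E'
from c import *
th=np.arange(3.86,5.7,.1); p=np.stack([np.cos(yw-th),np.sin(yw-th)],1)*4.2
for a,dd in zip(th[1:],np.diff(p,axis=0)): print(round(a,2),dd.round(2))
E
```

```text
t 15.25 pos [0.5443 0.1286 0.2204] crank 3.255 r 0.0419 Ftan 7.42 Frad -1.37 Fz 7.5
t 15.3333 pos [0.5447 0.137  0.2204] crank 3.456 r 0.0421 Ftan 8.07 Frad -2.46 Fz 7.2
t 15.4167 pos [0.5468 0.1451 0.2204] crank 3.654 r 0.0423 Ftan 7.57 Frad -3.0 Fz 7.0
t 15.5 pos [0.5504 0.1525 0.2203] crank 3.849 r 0.0425 Ftan 7.53 Frad -3.99 Fz 9.4
3.96 [0.25 0.34]
4.06 [0.28 0.31]
4.16 [0.31 0.28]
4.26 [0.34 0.25]
4.36 [0.36 0.22]
4.46 [0.38 0.18]
4.56 [0.4  0.14]
4.66 [0.41 0.1 ]
4.76 [0.42 0.06]
4.86 [0.42 0.02]
4.96 [ 0.42 -0.03]
5.06 [ 0.41 -0.07]
5.16 [ 0.41 -0.11]
5.26 [ 0.39 -0.15]
5.36 [ 0.38 -0.19]
5.46 [ 0.36 -0.22]
5.56 [ 0.33 -0.26]
5.66 [ 0.3  -0.29]
```

```bash
R='python3 -c "from c import *;rep()"'
python3 -m inch '[{"hand":1.4,"tx":0.25,"ty":0.34,"tz":0,"twist":0}]' 45 >/dev/null; eval $R
python3 -m inch '[{"hand":1.4,"tx":0.28,"ty":0.31,"tz":0,"twist":0}]' 45 >/dev/null; eval $R
python3 -m inch '[{"hand":1.4,"tx":0.31,"ty":0.28,"tz":0,"twist":0}]' 45 >/dev/null; eval $R
python3 -m inch '[{"hand":1.4,"tx":0.34,"ty":0.25,"tz":0,"twist":0}]' 45 >/dev/null; eval $R
python3 -m inch '[{"hand":1.4,"tx":0.36,"ty":0.22,"tz":0,"twist":0}]' 45 >/dev/null; eval $R
python3 -m inch '[{"hand":1.4,"tx":0.38,"ty":0.18,"tz":0,"twist":0}]' 45 >/dev/null; eval $R
```

```text
t 15.5833 pos [0.5532 0.1565 0.2203] crank 3.963 r 0.0425 Ftan 6.62 Frad -3.55 Fz 9.5
t 15.6667 pos [0.5555 0.1591 0.2203] crank 4.046 r 0.0426 Ftan 7.57 Frad -2.48 Fz 10.3
t 15.75 pos [0.5583 0.1619 0.2203] crank 4.138 r 0.0426 Ftan 6.26 Frad -2.24 Fz 10.4
t 15.8333 pos [0.5615 0.1644 0.2203] crank 4.232 r 0.0427 Ftan 7.04 Frad -3.0 Fz 10.5
t 15.9167 pos [0.5649 0.1667 0.2203] crank 4.328 r 0.0428 Ftan 6.89 Frad -3.57 Fz 9.9
t 16.0 pos [0.568  0.1683 0.2203] crank 4.411 r 0.0428 Ftan 9.24 Frad -2.09 Fz 13.1
```

Tangential force jumps to 9.2 N at crank 4.41, near the expected contact. I keep stepping in small increments to confirm.

```bash
R='python3 -c "from c import *;rep()"'
python3 -m inch '[{"hand":1.4,"tx":0.4,"ty":0.14,"tz":0,"twist":0}]' 45 >/dev/null; eval $R
python3 -m inch '[{"hand":1.4,"tx":0.41,"ty":0.1,"tz":0,"twist":0}]' 45 >/dev/null; eval $R
python3 -m inch '[{"hand":1.4,"tx":0.42,"ty":0.06,"tz":0,"twist":0}]' 45 >/dev/null; eval $R
python3 -m inch '[{"hand":1.4,"tx":0.42,"ty":0.02,"tz":0,"twist":0}]' 45 >/dev/null; eval $R
```

```text
t 16.0833 pos [0.5714 0.1698 0.2203] crank 4.496 r 0.0428 Ftan 10.37 Frad -2.16 Fz 12.5
t 16.1667 pos [0.5752 0.171  0.2203] crank 4.59 r 0.0428 Ftan 9.96 Frad -2.75 Fz 12.1
t 16.25 pos [0.5791 0.1719 0.2203] crank 4.685 r 0.0429 Ftan 9.67 Frad -2.38 Fz 12.9
t 16.3333 pos [0.5832 0.1724 0.2202] crank 4.78 r 0.0429 Ftan 10.75 Frad -1.9 Fz 12.4
```

Contact is at about crank 4.38: free force was 7.0 N up to 4.33 and 10 N from 4.45 on. The target is about 5.95.

```bash
R='python3 -c "from c import *;rep()"'
python3 -m inch '[{"hand":1.4,"tx":0.42,"ty":-0.03,"tz":0,"twist":0},{"hand":1.4,"tx":0.41,"ty":-0.07,"tz":0,"twist":0}]' 45 >/dev/null; eval $R
python3 -m inch '[{"hand":1.4,"tx":0.41,"ty":-0.11,"tz":0,"twist":0},{"hand":1.4,"tx":0.39,"ty":-0.15,"tz":0,"twist":0}]' 45 >/dev/null; eval $R
python3 -m inch '[{"hand":1.4,"tx":0.38,"ty":-0.19,"tz":0,"twist":0},{"hand":1.4,"tx":0.36,"ty":-0.22,"tz":0,"twist":0}]' 45 >/dev/null; eval $R
python3 -m inch '[{"hand":1.4,"tx":0.33,"ty":-0.26,"tz":0,"twist":0},{"hand":1.4,"tx":0.3,"ty":-0.29,"tz":0,"twist":0}]' 45 >/dev/null; eval $R
python3 -m inch '[{"hand":1.4,"tx":0,"ty":0,"tz":0,"twist":0},{"hand":1.4,"tx":0,"ty":0,"tz":0,"twist":0}]' 45 >/dev/null; eval $R
```

```text
t 16.5 pos [0.5912 0.1722 0.2203] crank 4.967 r 0.0429 Ftan 11.4 Frad -1.46 Fz 12.1
t 16.6667 pos [0.5991 0.1705 0.2203] crank 5.157 r 0.0429 Ftan 10.23 Frad -2.08 Fz 11.5
t 16.8333 pos [0.6066 0.1673 0.2203] crank 5.347 r 0.0428 Ftan 10.97 Frad -0.21 Fz 11.4
t 17.0 pos [0.6133 0.1627 0.2203] crank 5.536 r 0.0428 Ftan 11.18 Frad 0.32 Fz 10.4
t 17.1667 pos [0.614  0.1621 0.2203] crank 5.558 r 0.0428 Ftan 7.7 Frad -1.19 Fz 9.5
```

```bash
R='python3 -c "from c import *;rep()"'
python3 -m inch '[{"hand":1.4,"tx":0.27,"ty":-0.32,"tz":0,"twist":0},{"hand":1.4,"tx":0.24,"ty":-0.34,"tz":0,"twist":0}]' 45 >/dev/null; eval $R
python3 -m inch '[{"hand":1.4,"tx":0.2,"ty":-0.37,"tz":0,"twist":0}]' 45 >/dev/null; eval $R
python3 -m inch '[{"hand":1.4,"tx":0.17,"ty":-0.38,"tz":0,"twist":0}]' 45 >/dev/null; eval $R
python3 -m inch '[{"hand":1.4,"tx":0,"ty":0,"tz":0,"twist":0},{"hand":1.4,"tx":0,"ty":0,"tz":0,"twist":0}]' 45 >/dev/null; eval $R
```

```text
t 17.3333 pos [0.6188 0.1571 0.2203] crank 5.721 r 0.0426 Ftan 11.64 Frad 0.02 Fz 9.7
t 17.4167 pos [0.6213 0.1537 0.2204] crank 5.82 r 0.0426 Ftan 11.42 Frad 0.8 Fz 7.8
t 17.5 pos [0.6234 0.1502 0.2204] crank 5.916 r 0.0425 Ftan 12.3 Frad 0.02 Fz 8.1
t 17.6667 pos [0.6239 0.1493 0.2204] crank 5.939 r 0.0425 Ftan 8.97 Frad -0.15 Fz 8.4
```

The crank stands at 5.94, 1.56 rad past contact, and the last moving force was 12.3 N as predicted. I unload the hand, release and rise straight up.

```bash
R='python3 -c "from c import *;rep()"'
python3 -m inch '[{"hand":1.4,"tx":-0.06,"ty":0.17,"tz":0,"twist":0},{"hand":1.4,"tx":0,"ty":0,"tz":0,"twist":0}]' 45 >/dev/null; eval $R
python3 -m inch '[{"hand":2,"tx":0,"ty":0,"tz":0,"twist":0},{"hand":3,"tx":0,"ty":0,"tz":0,"twist":0},{"hand":4,"tx":0,"ty":0,"tz":0,"twist":0},{"hand":4,"tx":0,"ty":0,"tz":0,"twist":0},{"hand":4,"tx":0,"ty":0,"tz":1,"twist":0},{"hand":4,"tx":0,"ty":0,"tz":3,"twist":0},{"hand":4,"tx":0,"ty":0,"tz":4,"twist":0},{"hand":4,"tx":-2,"ty":-2,"tz":3,"twist":0},{"hand":4,"tx":-3,"ty":-2,"tz":0,"twist":0},{"hand":4,"tx":0,"ty":0,"tz":0,"twist":0},{"hand":4,"tx":0,"ty":0,"tz":0,"twist":0},{"hand":4,"tx":0,"ty":0,"tz":0,"twist":0}]' 20
python3 - <<'E'
from m import *
st=robot.state(); print(st["position"],st["ee_rot"],st["ft_force"])
cp=robot.camera_params("wrist"); p,d=robot.camera("wrist"); cv2.imwrite("pics/w12.png",p[:,:,::-1]);np.savez("pics/w12.npz",p=p,d=d,**cp)
p,d=robot.camera("scene"); cv2.imwrite("pics/s12.png",cv2.resize(p[190:290,190:330,::-1],None,fx=5.5,fy=5.5,interpolation=cv2.INTER_CUBIC))
p2,d=robot.camera("top"); cv2.imwrite("pics/t12.png",p2[:,:,::-1])
yw=np.radians(7.9); X=np.array([np.cos(yw),np.sin(yw)]);Y=np.array([-np.sin(yw),np.cos(yw)])
f=np.load("pics/w12.npz"); cp,P,uu,vv=pts(f); d=f["d"]
q=P[(d>0)&(P[...,2]>.232)&(P[...,2]<.241)&(abs(P[...,0]-.586)<.07)&(abs(P[...,1]-.13)<.07)]
k=np.median(q[:,:2],0); v=k-np.array([.5862,.1296]); print("knob",len(q),k,np.linalg.norm(v),"angle",(-np.arctan2(v@Y,v@X))%6.2832)
E
```

```text
t 17.8333 pos [0.6238 0.1495 0.2204] crank 5.935 r 0.0425 Ftan 5.65 Frad -0.27 Fz 8.6
time: 18.83
position: [0.5749, 0.1073, 0.3297]
ee_rot: [-3.141, -0.001, 0.138]
ft_force: [-0.1, -0.6, 0.5]
gripper_width: 0.0402
[0.57485994 0.10727936 0.32970781] [-3.14138338e+00 -8.05225170e-04  1.37876160e-01] [-0.13886823 -0.64443807  0.47684001]
knob 516 [0.62366319 0.14845058] 0.04193846359753107 angle 5.954895726718088
```

View pics/s12.png

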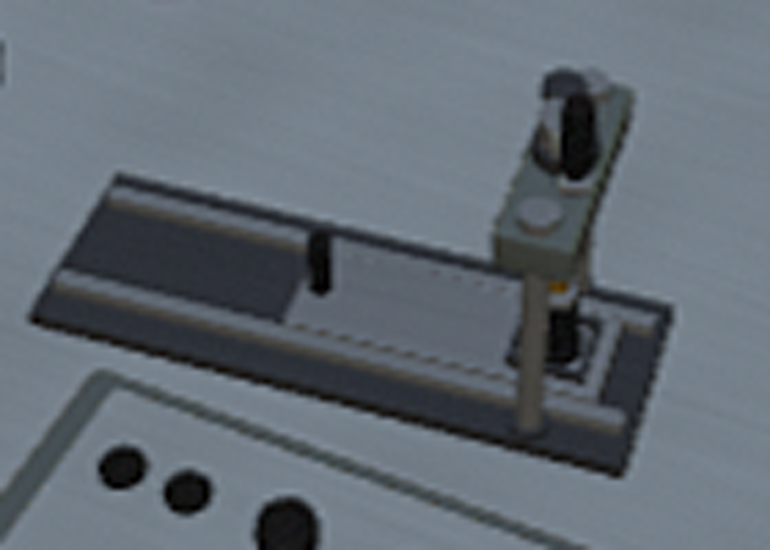

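View pics/t12.png

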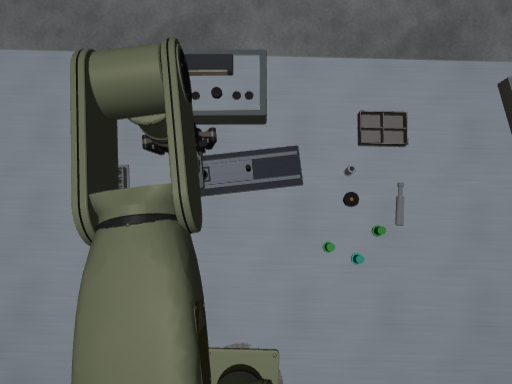

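View pics/w12.png

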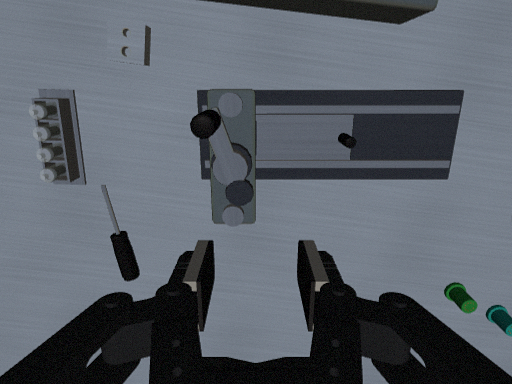

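The scene crop shows the foot down on the saver at (565,310), standing in the pocket with the tray home and the robot clear. The top view shows adapter, shield can and puller in their places; the wrist view shows the four tubes standing and the knob at crank 5.955.

```bash
python3 -c "
from workcell import robot
print(robot.finish_job(), robot.state()['time'])"
```

```text
the job is handed in; nothing more can be done
the job is handed in; nothing more can be done
```

I stood the black saver in the tray's pocket, slid the tray home and clamped the saver a quarter turn past contact. The job was handed in at about 19 s of the 69 s, and no verdict was reported.

- **Saver:** it stands upright within 0.5 mm of the pocket's centre. Its top measured 62 mm above the counter and level to about 0.02 rad, all checked before the tray moved.
- **Tray:** it is hard against its stop (21 N without moving). The pocket centre is within about 0.3 mm of the foot's axis. The travel came to about 127 mm rather than 130 mm, probably because the tray did not start quite at 0, since the pocket lines up with the foot.
- **Contact:** the force at the knob stepped from about 7 N to 10 N at a crank angle of about 4.38 rad. The camera estimate of the gap, about 19.5 mm, had put contact near 4.5 rad.
- **Clamp:** the crank is at 5.94 rad from the arm's pose and 5.955 rad from the last camera image, so 1.56 to 1.57 rad past contact. That should be about 42 N under the foot, though I could not measure that force directly. The last force while turning was 12.3 N, as predicted.
- **Other things:** in the last pictures the shield can, adapter and puller are where they were, the four tubes stand in their rail, and the gripper is clear of everything.

One early move was refused because its rows lacked some keys. Nothing moved, and I sent it again in full.

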